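Vent the bench autoclave and slacken its locking collar

TASK

Make the small bench autoclave ready to open: first push the vent valve's handle round a full quarter turn, from across its pipe to in line with it, so that the vent is open. Then roll a fingertip across the knurled rim of the big locking collar to unscrew it two full turns anticlockwise (seen from above), and leave it there. Only push and roll with the fingers: grip, force and lift nothing, and leave the other things on the bench where they are.

Things in the scene. Friction and masses are not known exactly. Their poses are not given: they have to be found in the camera images.
- autoclave: Fixed station: aluminium plate 12 mm thick, 270 x 385 mm; on it a dark round heating mantle (radius 72 mm, top at 88 mm) holding a steel vessel closed by the knurled locking collar, and a vent valve on a post. Origin on the vessel's axis at bench height, z up. Own -x is the front, roughly towards the robot (yaw varies); own +y points from the vessel to the valve. Heights are above the bench.
- collar_centre (a point): Centre of the locking collar, on its vertical axis, half-way up its rim (130 mm high at first). A steel ring 104 mm in diameter (rim radius 52 mm), 30 mm high, straight-knurled round its rim, with one dark index line across its top and down its rim, at the front (autoclave's -x) when tight. It climbs 2 mm a turn. Nothing stands within 25 mm outside the rim at its height; 27 mm free below it.
- collar (a joint): Turn of the locking collar, rad: 0 hand-tight as it starts (at its stop), growing as it is unscrewed, anticlockwise seen from above; two full turns are 12.57. It stays where it is left. It takes about 0.06 N m, 1 to 2 N along the rim: a finger pressing 5 to 20 N sideways on the rim and moving round with it carries it along by friction.
- line_tee (a point): Obstacle: tee 178 mm high on a post, at autoclave's (80, 85) mm, with a round gauge above it up to 272 mm. A 6 mm rigid tube runs from the vessel's head to it, crossing over the collar 175 to 181 mm high, and on to the valve. Inside the collar the head (radius 32 mm) has fittings up to 173 mm high. The collar's rim is free along its front (-x) and right (-y); low things there are under 65 mm.
- vent_handle (a joint): Angle of the vent handle in rad: 0 shut (handle across the pipe, pointing to own -x of the autoclave), 1.57 fully open at its stop (handle in line with the pipe, pointing to own +y, away from the vessel). It swings level about a vertical pivot, clockwise seen from above, takes about 0.2 N m, and stays where it is left.
- vent_pivot (a point): On the vent handle's vertical pivot axis, 133 mm above the bench, at own (0, 165) mm of the autoclave. The valve body and its pipe along own y lie below, up to 115 mm above the bench.
- vent_sleeve (a point): Centre of the part of the handle to push, 58 mm out from the pivot: the black sleeve of the handle, 52 mm long (26 to 78 mm from the pivot), 13 mm wide and 12 mm high, 129 to 141 mm above the bench. A 6 mm outlet tube runs below it, its top 103 mm above the bench.
- vial: Small capped glass vial, 24 mm diameter, 50 mm high, standing on the autoclave's plate; origin under its foot. To be left alone.
- spanner: Steel spanner 140 mm long lying along the front edge of the autoclave's plate. To be left alone.
- gasket: White flat ring, 60 mm diameter, 6 mm thick, lying on the back of the plate. To be left alone.
- amber_bottle: Amber bottle, 60 mm diameter, 130 mm high, on the bench to the left. To be left alone.
- orange_jar: White jar with an orange lid, 64 mm diameter, 75 mm high, on the bench to the right. To be left alone.
- beaker: Glass beaker, 66 mm diameter, 85 mm high, on the bench to the right. To be left alone.
- green_bottle: Clear bottle with a green cap, 54 mm diameter, 110 mm high, on the bench to the right. To be left alone.

How it is judged:
By the outcome, as a careful person would: the job done as asked, in the order asked, and still so for the second after the job is handed in, with the robot touching nothing.
It also fails if it takes over 72 s, if anything falls off the work surface, if the arm or the gripper's body presses on something with over 40 N, if the wrist force passes 120 N, or if a joint passes its speed limit or range.

ROBOT

A 6-joint arm with a two-finger parallel gripper is mounted at the origin on the work surface. World frame = base frame: x ahead of the robot, y to its left, z up, the work surface at z = 0. Lengths are in mm, angles in degrees, forces in N, time in s.
With the tool pointing down it reaches from about 325 to 850 mm from the base axis. Payload 4.4 kg.
Tool frame: the origin (TCP) lies on the centre line of the jaws, within the pads' length; the fingertips stand ahead of it and the grasp point (between the pads) lies 5 mm behind it (ctrl.tip_extent is the y of the fingertips in the tool frame, in mm); y points along the fingers, z is the direction in which the jaws open and shut, and the axes are right-handed (so a half turn about y gives the same grasp; the last joint's range is limited). The gripper opens to 94 mm and grips with 3 to 60 N. Pads are 16 mm wide; open, the fingers measure 119 mm over their backs; the gripper's body (75 mm by 177 mm) begins 78 mm behind the grasp point.
Start: joints at [68.153, 11.837, 88.321, -0, 79.842, -8.623], TCP at [131.545, 559.753, 219.447] pointing down, gripper open.
Joint ranges: [-156.59, 156.59], [-49.26, 127.26], [12.9, 141.05], [-63.56, 243.56], [4.71, 150.69], [-161.64, 161.64]. Speed limits (degrees/s): [159.86, 159.86, 180, 180, 180, 180].

INTERFACE

Orientations are given as a 3x3 rotation matrix whose columns are the frame's x, y, z axes.
In Python, from bench import ctrl gives the robot as it stands.
- The arm moves only by the shell command python3 -m jog 'ROWS' [OPENING] [FORCE]. ROWS is a JSON object of lists of equal length, an entry for each row: "slide": the shift along the tool's x, y, z in units of 40 mm (1.0 is 40 mm), a list of three; "turn": the turn about the tool's y in degrees. A call has exactly 5 rows; each row shifts and turns the pose as measured when the row begins, along the tool's axes as they then stand; what a row does not reach is not made up. A row lasts 1/12 s, in which the tool goes at most 41.7 mm and 7.16 degrees, less where a joint would pass 70% of its speed; a pose out of reach is approached as far as the arm can. A call is refused whole if a number of a shift passes 1 or a number of a turn 7.16, either way. A call with a gripper value outside its range is refused whole. OPENING is the gripper command: -1 is shut, 1 is fully open, values between are in proportion, set as the call begins (- or left out, the last holds). The fingers move at their own pace and stop on an object; FORCE is the grip in N (left out, the last holds). Time passes only in rows, so rows that do not move let the fingers close, or fill a call up. It gives the time, the measured TCP pose, the force and the opening at its end, in the units of the state.
- ctrl.sense(): the state, without advancing time (a new reading comes with each control period).
- ctrl.snapshot(name): name is "scene" or "side" or "wrist"; returns the picture (384x512x3 uint8, red, green, blue); there is no depth.
- ctrl.calibration(name): a dict with "mtx" (3x3 intrinsics, pixels), "R" (3x3) and "t" (3): a world point X has camera coordinates R X + t. Camera axes: x right, y down, z forward; pixel columns grow to the right and rows downward; lengths in mm; the calibration is good to about 2 mm. A picture is of the moment at which its call begins: read the wrist's pose just before it. calibration takes no time and is no camera call; for the wrist camera it gives the pose at the moment of the call.
- ctrl.sign_off(): hands the job in, once; it reports no verdict.
The state is a dict: "clock": time; "qpos": joint angles; "qd": joint speeds; "effort": joint torques, N m; "ee_pos": TCP position; "tool_rot": TCP orientation; "contact_force": force on the tool from outside, world axes, zero at the start; "ft_torque": the same for the moment, N m; "width": finger opening in mm.
Only numpy, scipy, OpenCV 4.12 (cv2) and the standard library are available. Lean on these libraries where they do the work, as an engineer would, in place of code of your own. Each camera call takes 0.05 s, during which the arm holds its last target.

## Working session

There is one attempt and no reset: what is moved stays moved. The work goes in short steps, Python scripts to look and compute and a shell command to move; the robot and the scene stay as the last step left them, time stands still between calls to the robot, and variables do not carry over. Pictures are saved under pics/ and viewed, and the job is handed in when it is done.

```bash
ls; mkdir -p pics; python3 - <<'E'
from bench import ctrl
import cv2,numpy as np
s=ctrl.sense();print(s, ctrl.tip_extent)
for n in("scene","side","wrist"):
    c=ctrl.calibration(n);print(n,c)
    cv2.imwrite(f"pics/{n}0.png",ctrl.snapshot(n)[:,:,::-1])
E
```

```text
pics
{'clock': 0.0, 'qpos': array([ 6.81525122e+01,  1.18845690e+01,  8.84017226e+01,  2.14216470e-03,
        7.98424854e+01, -8.62484392e+00]), 'qd': array([-0.10704312, -0.06678965,  0.05411186, -0.03343133, -0.05810144,
       -0.03067754]), 'effort': array([-4.31376884e-04, -3.70897436e+01, -2.81404799e+01,  6.96684374e-02,
        3.63600638e-02, -2.00748354e-04]), 'ee_pos': array([131.25461098, 559.04015739, 218.31308648]), 'tool_rot': array([[ 9.73486900e-01, -8.70566789e-04,  2.28741115e-01],
       [-2.28742467e-01, -2.07245807e-03,  9.73484766e-01],
       [-3.73427137e-04, -9.99997474e-01, -2.21664637e-03]]), 'contact_force': array([-0.30890582,  0.49327622, -0.48047255]), 'ft_torque': array([0.05079946, 0.00759908, 0.01825072]), 'width': 93.9536153945445} 14.0
scene {'mtx': array([[487.86773508,   0.        , 258.67140132],
       [  0.        , 487.86773508, 193.20621428],
       [  0.        ,   0.        ,   1.        ]]), 'R': array([[ 0.68165902,  0.73166635,  0.00230902],
       [ 0.47828919, -0.44320683, -0.75816038],
       [-0.55369706,  0.51791124, -0.65206404]]), 't': array([-364.22584721, -178.95274054, 1994.8373747 ])}
side {'mtx': array([[402.33477221,   0.        , 255.55363134],
       [  0.        , 402.33477221, 186.15109012],
       [  0.        ,   0.        ,   1.        ]]), 'R': array([[ 0.9937585 , -0.10990742, -0.01908952],
       [-0.07960309, -0.57879228, -0.81158046],
       [ 0.07814985,  0.80803456, -0.58392871]]), 't': array([-574.26889389,  148.65853604, 1112.48419373])}
wrist {'mtx': array([[282.36615901,   0.        , 257.2127793 ],
       [  0.        , 282.36615901, 186.03940351],
       [  0.        ,   0.        ,   1.        ]]), 'R': array([[ 0.2291383 ,  0.97339063, -0.00251257],
       [ 0.9443625 , -0.22167782,  0.24297823],
       [ 0.23595576, -0.05804839, -0.97002849]]), 't': array([-573.43057752,  -24.81937697,  390.21028076])}
```

View pics/scene0.png

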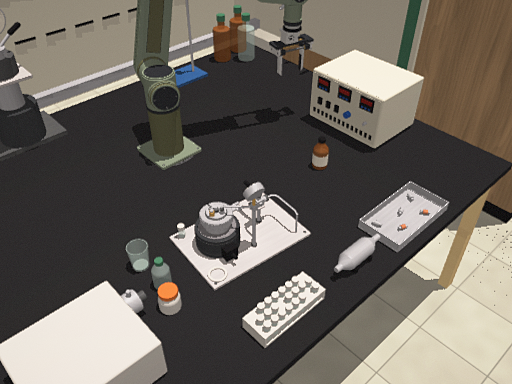

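View pics/side0.png

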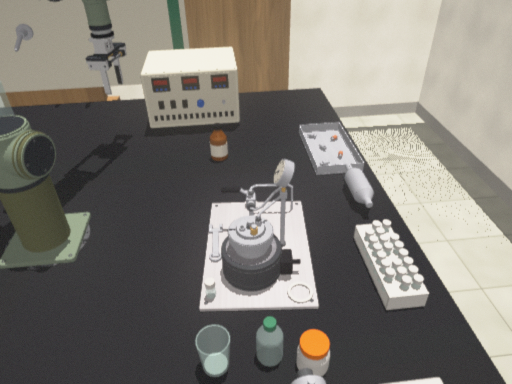

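View pics/wrist0.png

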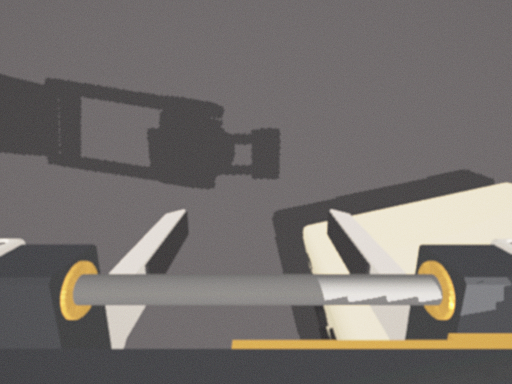

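The side view shows the plate at cols 204–315, rows 200–307, the collar near (253,236) and the valve handle near (235,190). I'll zoom in on it.

```bash
python3 - <<'E'
import cv2
a=cv2.imread('pics/side0.png')[150:320,190:330]; cv2.imwrite('pics/side0z.png',cv2.resize(a,None,fx=3.5,fy=3.5,interpolation=cv2.INTER_CUBIC))
a=cv2.imread('pics/scene0.png')[165:300,160:320]; cv2.imwrite('pics/scene0z.png',cv2.resize(a,None,fx=4,fy=4,interpolation=cv2.INTER_CUBIC))
E
```

```text
(no output)
```

View pics/side0z.png

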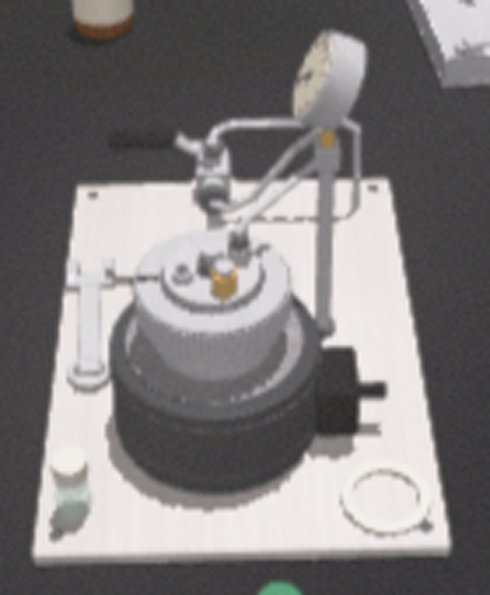

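View pics/scene0z.png

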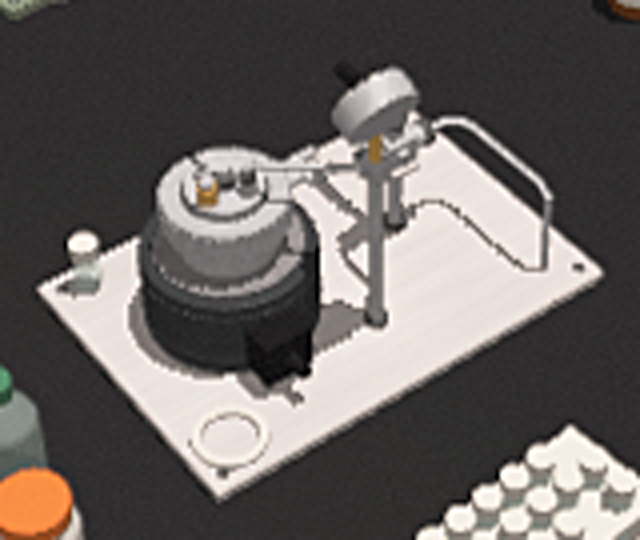

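```bash
cat > h.py <<'E'
from bench import ctrl
import numpy as np, cv2
def ray(n,px,z,c=None):
    c=c or ctrl.calibration(n)
    o=-c['R'].T@c['t']; d=c['R'].T@np.linalg.inv(c['mtx'])@np.array([px[0],px[1],1.])
    return o+d*(z-o[2])/d[2]
def proj(n,X,c=None):
    c=c or ctrl.calibration(n)
    p=c['mtx']@(c['R']@np.asarray(X,float)+c['t']); return p[:2]/p[2]
def tri(n1,p1,n2,p2):
    P=[]
    for n in(n1,n2):
        c=ctrl.calibration(n); P.append(c['mtx']@np.c_[c['R'],c['t']])
    X=cv2.triangulatePoints(P[0],P[1],np.array(p1,float),np.array(p2,float)); return (X[:3]/X[3]).ravel()
E
python3 - <<'E'
from h import *
S=lambda x,y:(190+x/3.5-.35,150+y/3.5-.35)
C=lambda x,y:(160+x/4-.375,165+y/4-.375)
pl=[ray('side',S(*p),12) for p in[(77,184),(386,179),(450,547),(35,555)]]
sc=[ray('scene',C(*p),12) for p in[(38,290),(220,496),(603,270)]]
for p in pl+sc: print(np.round(p,1))
pl=np.array(pl)[:,:2]
for i in range(4): print(np.linalg.norm(pl[i]-pl[(i+1)%4]))
for v in (pl[0]-pl[3],pl[1]-pl[2]): print('y axis yaw',np.degrees(np.arctan2(v[1],v[0]))-90)
for v in (pl[1]-pl[0],pl[2]-pl[3]): print('x axis yaw',np.degrees(np.arctan2(v[1],v[0])))
s=np.array(sc)[:,:2];v=s[1]-s[0];print(np.degrees(np.arctan2(v[1],v[0])));v=s[2]-s[1];print(np.degrees(np.arctan2(v[1],v[0]))-90)
for p in[(135,280),(291,280),(212,229),(205,325)]: print('side col',np.round(ray('side',S(*p),145),1))
for p in[(157,195),(300,195),(228,147)]: print('scene col',np.round(ray('scene',C(*p),145),1))
print('handle',np.round([ray('side',S(*p),135) for p in[(110,139),(178,139),(210,150)]],1))
print('gauge',np.round(tri('side',S(330,78),'scene',C(378,104)),1))
E
```

```text
[454.9  93.5  12. ]
[720.   64.7  12. ]
[ 684.3 -318.1   12. ]
[ 419.6 -291.1   12. ]
[ 420.5 -295.7   12. ]
[ 686.4 -319.6   12. ]
[720.3  61.4  12. ]
266.7217142110959
384.375888892545
266.0263184696561
386.1981559709805
y axis yaw -5.23133072815412
y axis yaw -5.331290397414307
x axis yaw -6.207873850273294
x axis yaw -5.8177901484175445
-5.146010094762422
-5.0735119054305216
side col [ 497.4 -186.1  145. ]
side col [ 598.  -199.4  145. ]
side col [ 552.3 -141.3  145. ]
side col [ 538.6 -233.8  145. ]
scene col [ 516.4 -233.9  145. ]
scene col [ 590.7 -153.6  145. ]
scene col [ 510.4 -159.   145. ]
handle [[487.5 -14.1 135. ]
 [538.3 -21.1 135. ]
 [560.8 -38.1 135. ]]
gauge [ 636.  -113.6  241.9]
```

```bash
python3 - <<'E'
import cv2
a=cv2.imread('pics/side0.png')[30:170,130:260]; b=cv2.imread('pics/scene0.png')[40:180,300:430]
import numpy as np
cv2.imwrite('pics/box.png',np.hstack([cv2.resize(x,None,fx=3,fy=3,interpolation=cv2.INTER_CUBIC) for x in(a,b)]))
E
```

```text
(no output)
```

View pics/box.png

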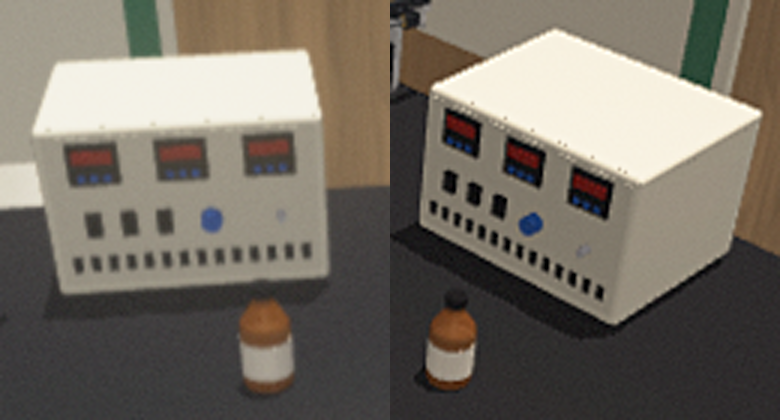

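```bash
python3 - <<'E'
from h import *
A=lambda x,y:(130+x/3,30+y/3)
B=lambda x,y:(300+(x-390)/3,40+y/3)
for a,b in[((35,132),(432,90)),((322,122),(637,185)),((58,65),(555,30)),((305,52),(760,115)),((265,285),(457,297))]:
    print(np.round(tri('side',A(*a),'scene',B(*b)),0))
E
```

```text
[231. 595. 238.]
[579. 590. 236.]
[229. 867. 239.]
[577. 869. 236.]
[494. 363. 131.]
```

```bash
cat > plan.py <<'E'
import sys,json
from h import *
C=np.array([548.8,-192.3]); Y=-5.3
def own(x,y):
    a=np.radians(Y); return C+np.array([np.cos(a)*x-np.sin(a)*y,np.sin(a)*x+np.cos(a)*y])
def toown(p):
    a=np.radians(Y); d=np.asarray(p)[:2]-C; return np.array([np.cos(a)*d[0]+np.sin(a)*d[1],-np.sin(a)*d[0]+np.cos(a)*d[1]])
def state():
    s=ctrl.sense();R=s['tool_rot'];return s,np.degrees(np.arctan2(R[1,0],R[0,0]))
def show():
    s,y=state();print('t',round(s['clock'],2),'pos',np.round(s['ee_pos'],1),'own',np.round(toown(s['ee_pos']),1),'yaw_own',round(y-Y,1),'F',np.round(s['contact_force'],1),'q',np.round(s['qpos'],0),'w',round(s['width'],1))
def rows(target,dyaw,n,z=None):
    """world xy target, total yaw change (ccw +), n rows"""
    s,y=state();p=s['ee_pos'];d=np.r_[target,p[2] if z is None else z]-p
    for i in range(0,n,5):
        S=[];T=[]
        for k in range(i,min(i+5,n)):
            a=np.radians(y+dyaw*k/n);v=d/n
            S.append([round((np.cos(a)*v[0]+np.sin(a)*v[1])/40,2),round(-v[2]/40,2),round((-np.sin(a)*v[0]+np.cos(a)*v[1])/40,2)]);T.append(round(-dyaw/n,2))
        print(json.dumps({"slide":S,"turn":T},separators=(',',':')))
E
python3 -c "
from plan import *
show(); rows(own(-62,122),-172,25,z=222)"
```

```text
t 0.15 pos [131.3 559.2 218.6] own [-485.1  709.7] yaw_own -7.9 F [ 0.1 -0.2 -0.6] q [68. 12. 88. -0. 80. -9.] w 93.5
{"slide":[[0.5,-0.0,-0.52],[0.56,-0.0,-0.46],[0.61,-0.0,-0.39],[0.65,-0.0,-0.31],[0.69,-0.0,-0.23]],"turn":[6.88,6.88,6.88,6.88,6.88]}
{"slide":[[0.71,-0.0,-0.15],[0.72,-0.0,-0.06],[0.72,-0.0,0.02],[0.72,-0.0,0.11],[0.7,-0.0,0.19]],"turn":[6.88,6.88,6.88,6.88,6.88]}
{"slide":[[0.67,-0.0,0.28],[0.63,-0.0,0.35],[0.58,-0.0,0.43],[0.53,-0.0,0.49],[0.47,-0.0,0.55]],"turn":[6.88,6.88,6.88,6.88,6.88]}
{"slide":[[0.4,-0.0,0.61],[0.32,-0.0,0.65],[0.24,-0.0,0.68],[0.16,-0.0,0.71],[0.07,-0.0,0.72]],"turn":[6.88,6.88,6.88,6.88,6.88]}
{"slide":[[-0.02,-0.0,0.72],[-0.1,-0.0,0.72],[-0.19,-0.0,0.7],[-0.27,-0.0,0.67],[-0.35,-0.0,0.63]],"turn":[6.88,6.88,6.88,6.88,6.88]}
```

```bash
python3 -m jog '{"slide":[[0.5,0,-0.52],[0.56,0,-0.46],[0.61,0,-0.39],[0.65,0,-0.31],[0.69,0,-0.23]],"turn":[6.88,6.88,6.88,6.88,6.88]}' -1 20; python3 -c "
from plan import *
show()"
```

```text
clock: 0.57
ee_pos: [202.9, 432.7, 215.8]
tool_rot: [[0.661, -0.003, 0.75], [-0.75, -0.003, 0.661], [-0.0, -1.0, -0.005]]
contact_force: [0.7, 1.1, 0.6]
width: 64.0
t 0.57 pos [202.9 432.7 215.8] own [-402.1  590.4] yaw_own -43.3 F [0.7 1.1 0.6] q [ 54.   0. 102.   0.  78.  13.] w 64.0
```

```bash
python3 -m jog '{"slide":[[0.71,-0.02,-0.15],[0.72,-0.02,-0.06],[0.72,-0.02,0.02],[0.72,-0.02,0.11],[0.7,-0.02,0.19]],"turn":[6.88,6.88,6.88,6.88,6.88]}'; python3 -m jog '{"slide":[[0.67,-0.03,0.28],[0.63,-0.03,0.35],[0.58,-0.03,0.43],[0.53,-0.03,0.49],[0.47,-0.03,0.55]],"turn":[6.88,6.88,6.88,6.88,6.88]}';  python3 -c "
from plan import *
show();rows(own(-62,122),-68,10,z=222)"
```

```text
clock: 0.98
ee_pos: [273.6, 298.4, 218.3]
tool_rot: [[0.097, -0.005, 0.995], [-0.995, -0.005, 0.097], [0.005, -1.0, -0.006]]
contact_force: [0.8, 0.0, 0.2]
width: 31.1
clock: 1.4
ee_pos: [340.6, 162.9, 224.0]
tool_rot: [[-0.504, -0.005, 0.864], [-0.864, -0.006, -0.504], [0.008, -1.0, -0.002]]
contact_force: [0.8, -0.3, 0.3]
width: 0.6
t 1.4 pos [340.6 162.9 224. ] own [-240.1  334.4] yaw_own -114.9 F [ 0.8 -0.3  0.3] q [ 13. -14. 113.  -0.  81.  43.] w 0.6
{"slide":[[0.29,0.0,0.63],[0.22,0.0,0.66],[0.14,0.0,0.68],[0.06,0.0,0.69],[-0.03,0.0,0.69]],"turn":[6.8,6.8,6.8,6.8,6.8]}
{"slide":[[-0.11,0.0,0.68],[-0.19,0.0,0.67],[-0.27,0.0,0.64],[-0.34,0.0,0.6],[-0.41,0.0,0.56]],"turn":[6.8,6.8,6.8,6.8,6.8]}
```

```bash
python3 -m jog '{"slide":[[0.29,0,0.63],[0.22,0,0.66],[0.14,0,0.68],[0.06,0,0.69],[-0.03,0,0.69]],"turn":[6.8,6.8,6.8,6.8,6.8]}' >/dev/null; python3 -m jog '{"slide":[[-0.11,0,0.68],[-0.19,0,0.67],[-0.27,0,0.64],[-0.34,0,0.6],[-0.41,0,0.56]],"turn":[6.8,6.8,6.8,6.8,6.8]}';  python3 -c "
from plan import *
show();rows(own(-62,122),0,5,z=222)
cv2.imwrite('pics/w1.png',ctrl.snapshot('wrist')[:,:,::-1])
cv2.imwrite('pics/s1.png',cv2.resize(ctrl.snapshot('side')[140:320,170:330,::-1],None,fx=3.2,fy=3.2))"
```

```text
clock: 2.23
ee_pos: [495.0, -83.1, 222.8]
tool_rot: [[-0.979, -0.007, -0.206], [0.206, -0.004, -0.979], [0.006, -1.0, 0.005]]
contact_force: [0.2, -0.2, -0.3]
width: 0.5
t 2.23 pos [495.  -83.1 222.8] own [-63.7 103.8] yaw_own 173.4 F [ 0.2 -0.2 -0.3] q [-19.   3.  98.  -0.  79.  83.] w 0.5
{"slide":[[0.0,0.0,-0.09],[0.0,0.0,-0.09],[0.0,0.0,-0.09],[0.0,0.0,-0.09],[0.0,0.0,-0.09]],"turn":[0.0,0.0,0.0,0.0,0.0]}
```

View pics/w1.png

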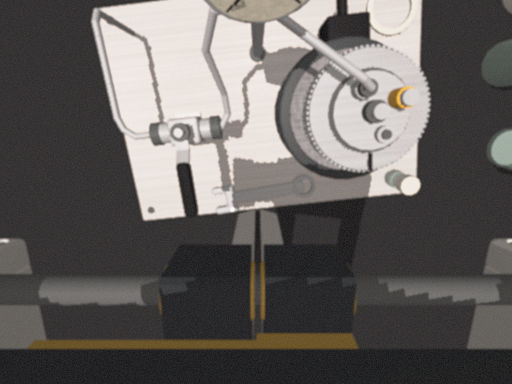

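View pics/s1.png

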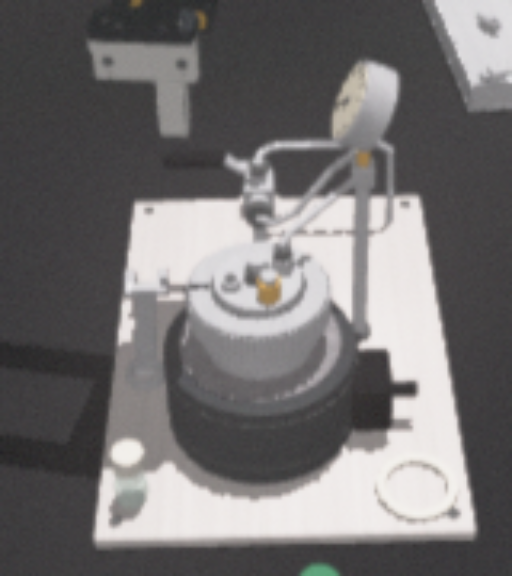

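The wrist view shows the collar centred near (367,108), its index line at (370,160), and the handle running from the pivot (180,132) to its tip (190,214). I'll refine these.

```bash
python3 - <<'E'
from plan import *
c=ctrl.calibration('wrist')
for p in[(431,105),(302,108),(367,43),(367,172)]: print(np.round(ray('wrist',p,143,c),1))
print('piv',ray('wrist',(180,132),141,c),'tip',ray('wrist',(190,214),135,c), 'own',own(0,165),own(-78,165))
print('proj centre',proj('wrist',[*C,145],c),'pivot',proj('wrist',[*own(0,165),141],c),'tip',proj('wrist',[*own(-78,165),141],c))
for l in [[(102,12),(142,218)],[(142,218),(417,192)]]:
    a,b=[ray('wrist',q,12,c) for q in l];d=b-a;print(np.degrees(np.arctan2(d[1],d[0])))
E
```

```text
[ 542.6 -243.9  143. ]
[ 562.3 -138.   143. ]
[ 600.7 -196.7  143. ]
[ 496.7 -185.1  143. ]
piv [564.17826982 -32.64436931 141.        ] tip [488.73374429 -19.59105646 135.        ] own [564.04114693 -28.0054248 ] [486.37462047 -20.80051898]
proj centre [369.57576076 110.53642032] pivot [174.81101065 133.29060072] tip [190.48599232 218.32597267]
172.81705998162928
-96.2961348059098
```

```bash
sed -i 's/548.8,-192.3/550,-192/;s/Y=-5.3/Y=-5.8/' plan.py; python3 -m jog '{"slide":[[-0.05,0.43,0],[-0.05,0.43,0],[-0.05,0.42,0],[-0.05,0.42,0],[-0.05,0.4,0]],"turn":[-1.4,-1.4,-1.4,-1.4,-1.4]}'; python3 -c "
from plan import *
show()"
```

```text
clock: 2.75
ee_pos: [507.5, -86.7, 139.4]
tool_rot: [[-0.997, 0.001, -0.074], [0.074, -0.006, -0.997], [-0.001, -1.0, 0.006]]
contact_force: [-0.4, -0.4, -0.1]
width: 0.3
t 2.75 pos [507.5 -86.7 139.4] own [-52.9 100.4] yaw_own 181.6 F [-0.4 -0.4 -0.1] q [-19.   9. 101.  -0.  69.  75.] w 0.3
```

```bash
python3 -m jog '{"slide":[[0,0.02,-0.23],[0,0.02,-0.23],[0,0.01,-0.23],[0,0,-0.2],[0,0,-0.2]],"turn":[0,0,0,0,0]}'; python3 -c "
from plan import *
show();rows(own(-54,189),0,5,z=137)"
```

```text
clock: 3.17
ee_pos: [506.6, -36.9, 134.7]
tool_rot: [[-0.997, -0.007, -0.071], [0.071, -0.003, -0.997], [0.007, -1.0, 0.003]]
contact_force: [-1.7, -4.7, -3.8]
width: 0.7
t 3.17 pos [506.6 -36.9 134.7] own [-58.9 149.9] yaw_own 181.7 F [-1.7 -4.7 -3.8] q [-14.   9. 102.  -0.  69.  80.] w 0.7
{"slide":[[-0.03,-0.01,-0.19],[-0.03,-0.01,-0.19],[-0.03,-0.01,-0.19],[-0.03,-0.01,-0.19],[-0.03,-0.01,-0.19]],"turn":[0.0,0.0,0.0,0.0,0.0]}
```

In contact with about 5 N. Next I push along the arc.

```bash
python3 -m jog '{"slide":[[-0.02,-0.02,-0.19],[-0.03,-0.02,-0.19],[-0.03,-0.02,-0.19],[-0.04,-0.02,-0.19],[-0.06,-0.02,-0.19]],"turn":[0,0,0,0,0]}'; python3 -c "
from plan import *
show();rows(own(-38,210),0,4,z=137)"
```

```text
clock: 3.58
ee_pos: [516.4, 1.8, 140.1]
tool_rot: [[-0.998, -0.007, -0.069], [0.069, -0.012, -0.998], [0.007, -1.0, 0.012]]
contact_force: [-1.0, -4.2, -1.5]
width: 0.4
t 3.58 pos [516.4   1.8 140.1] own [-53.  189.5] yaw_own 181.9 F [-1.  -4.2 -1.5] q [ -9.  10. 101.  -1.  70.  85.] w 0.4
{"slide":[[-0.1,0.02,-0.13],[-0.1,0.02,-0.13],[-0.1,0.02,-0.13],[-0.1,0.02,-0.13]],"turn":[0.0,0.0,0.0,0.0]}
```

```bash
python3 -m jog '{"slide":[[-0.1,0.02,-0.13],[-0.1,0.02,-0.13],[-0.1,0.02,-0.13],[-0.13,0.02,-0.11],[-0.15,0,-0.08]],"turn":[0,0,0,0,0]}'; python3 -c "
from plan import *
show();rows(own(-14,220),0,4,z=137)"
```

```text
clock: 4.0
ee_pos: [542.7, 27.4, 137.4]
tool_rot: [[-0.998, -0.009, -0.068], [0.068, -0.01, -0.998], [0.008, -1.0, 0.01]]
contact_force: [-2.5, -3.0, 0.3]
width: 0.4
t 4.0 pos [542.7  27.4 137.4] own [-29.4 217.5] yaw_own 181.9 F [-2.5 -3.   0.3] q [-6. 13. 97. -1. 70. 88.] w 0.4
{"slide":[[-0.1,0.0,-0.01],[-0.1,0.0,-0.01],[-0.1,0.0,-0.01],[-0.1,0.0,-0.01]],"turn":[0.0,0.0,0.0,0.0]}
```

```bash
python3 -m jog '{"slide":[[-0.1,0,-0.02],[-0.1,0,0],[-0.1,0,0],[-0.1,0,0],[-0.08,0,0]],"turn":[0,0,0,0,0]}'; python3 -c "
from plan import *
show()
cv2.imwrite('pics/w2.png',ctrl.snapshot('wrist')[:,:,::-1])"
```

```text
clock: 4.42
ee_pos: [552.7, 30.0, 136.1]
tool_rot: [[-0.997, -0.04, -0.068], [0.068, -0.005, -0.998], [0.04, -0.999, 0.008]]
contact_force: [-10.8, -2.1, 7.4]
width: 0.4
t 4.42 pos [552.7  30.  136.1] own [-19.8 221.1] yaw_own 181.9 F [-10.8  -2.1   7.4] q [-6. 16. 94. -1. 73. 89.] w 0.4
```

View pics/w2.png

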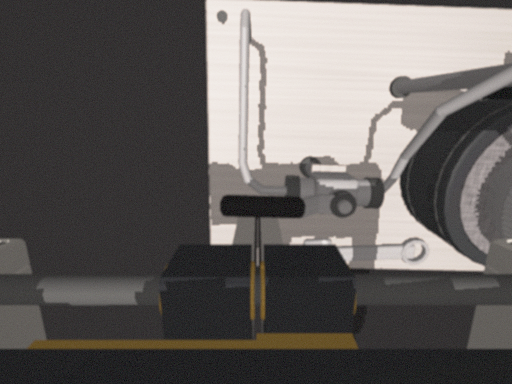

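```bash
python3 -m jog '{"slide":[[-0.12,-0.02,0],[-0.14,-0.02,0],[-0.15,-0.02,0],[-0.15,-0.02,0],[-0.15,-0.02,0]],"turn":[0,0,0,0,0]}'; python3 -c "
from plan import *
show()
c=ctrl.calibration('wrist')
cv2.imwrite('pics/w3.png',ctrl.snapshot('wrist')[:,:,::-1])"
```

```text
clock: 4.88
ee_pos: [552.7, 30.2, 136.5]
tool_rot: [[-0.991, -0.115, -0.069], [0.07, 0.0, -0.998], [0.115, -0.993, 0.008]]
contact_force: [-17.0, -1.8, 11.7]
width: 0.3
t 4.88 pos [552.7  30.2 136.5] own [-19.8 221.3] yaw_own 181.8 F [-17.   -1.8  11.7] q [-5. 18. 91. -1. 77. 89.] w 0.3
```

View pics/w3.png

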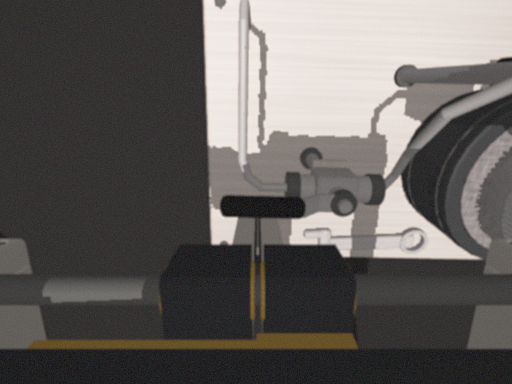

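```bash
python3 -m jog '{"slide":[[0.2,0,0],[0.4,0,0],[0.4,0,0],[0.2,-0.5,0.2],[0,-0.9,0.4]],"turn":[0,0,0,0,0]}'; python3 -c "
from plan import *
show();print(ctrl.sense()['tool_rot'])
cv2.imwrite('pics/w4.png',ctrl.snapshot('wrist')[:,:,::-1])"
```

```text
clock: 5.35
ee_pos: [505.5, 14.2, 191.2]
tool_rot: [[-0.99, -0.126, -0.069], [0.068, 0.011, -0.998], [0.126, -0.992, -0.003]]
contact_force: [0.8, 0.1, -0.3]
width: 0.3
t 5.35 pos [505.5  14.2 191.2] own [-65.1 200.6] yaw_own 181.9 F [ 0.8  0.1 -0.3] q [-8. 10. 94. -0. 83. 86.] w 0.3
[[-0.98965286 -0.12578239 -0.06903632]
 [ 0.06814428  0.01138615 -0.9976105 ]
 [ 0.12626789 -0.99199251 -0.00269698]]
```

View pics/w4.png

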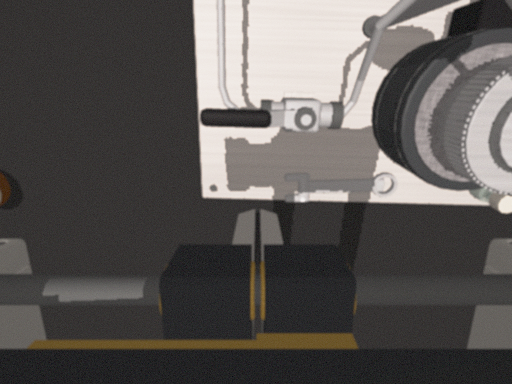

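```bash
cat >> plan.py <<'E'
from scipy.spatial.transform import Rotation as Ro
def path(pts,dz_sag=0.0,turns=None):
    """pts: list of world targets (3), one per row; turns deg per row"""
    s,_=state();R=s['tool_rot'];p=s['ee_pos'];S=[];T=[]
    for q,t in zip(pts,turns):
        v=R.T@(np.array(q)+[0,0,dz_sag]-p);S.append([round(x/40,2)+0 for x in v]);T.append(t)
        p=np.array(q);R=R@Ro.from_euler('y',t,degrees=True).as_matrix()
    for i in range(0,len(S),5): print(json.dumps({"slide":S[i:i+5],"turn":T[i:i+5]},separators=(',',':')))
def line(tgt,n,dyaw,sag=0.0):
    p=ctrl.sense()['ee_pos'];tgt=np.array(tgt)
    path([p+(tgt-p)*(k+1)/n for k in range(n)],sag,[round(-dyaw/n,2)]*n)
def pol(r,a,z):
    a=np.radians(a);return np.r_[own(r*np.cos(a),r*np.sin(a)),z]
def arc(r0,r1,a0,a1,z,n,dyaw,sag=0.0):
    path([pol(r0+(r1-r0)*(k+1)/n,a0+(a1-a0)*(k+1)/n,z) for k in range(n)],sag,[round(-dyaw/n,2)]*n)
def where():
    p=ctrl.sense()['ee_pos'];o=toown(p);print('polar r %.1f a %.1f'%(np.hypot(*o),np.degrees(np.arctan2(o[1],o[0]))%360))
E
python3 -c "
from plan import *
line(pol(88,155,190),5,-27)"
```

```text
{"slide":[[0.13,0.07,0.8],[0.05,0.07,0.8],[-0.03,0.07,0.81],[-0.1,0.07,0.8],[-0.18,0.07,0.79]],"turn":[5.4,5.4,5.4,5.4,5.4]}
```

```bash
python3 -m jog '{"slide":[[0.13,0.07,0.8],[0.05,0.07,0.8],[-0.03,0.06,0.81],[-0.1,0.06,0.8],[-0.18,0.06,0.79]],"turn":[5.4,5.4,5.4,5.4,5.4]}' >/dev/null; python3 -c "
from plan import *
show();where()
line(pol(86,155,116),5,0)"
```

```text
t 5.82 pos [ 486.1 -148.2  198.6] own [-68.   37.1] yaw_own 154.0 F [-0.2 -0.6 -0.4] q [-26.   8.  96.  -2.  81.  96.] w 0.3
polar r 77.4 a 151.4
{"slide":[[0.02,0.42,0.01],[0.02,0.42,0.01],[0.02,0.42,0.01],[0.02,0.42,0.01],[0.02,0.42,0.01]],"turn":[0.0,0.0,0.0,0.0,0.0]}
```

```bash
python3 -m jog '{"slide":[[0.04,0.42,0.01],[0.04,0.42,0.01],[0.02,0.42,0.01],[0.02,0.42,0.01],[0,0.4,0.01]],"turn":[0,0,0,0,0]}'; python3 -c "
from plan import *
show();where()
cv2.imwrite('pics/w5.png',ctrl.snapshot('wrist')[:,:,::-1])
cv2.imwrite('pics/s5.png',cv2.resize(ctrl.snapshot('side')[120:320,170:330,::-1],None,fx=3,fy=3))
"
```

```text
clock: 6.23
ee_pos: [486.1, -158.9, 120.5]
tool_rot: [[-0.84, -0.043, -0.541], [0.542, -0.003, -0.84], [0.035, -0.999, 0.026]]
contact_force: [0.5, 0.0, 0.2]
width: 0.4
t 6.23 pos [ 486.1 -158.9  120.5] own [-66.9  26.5] yaw_own 153.0 F [0.5 0.  0.2] q [-27.  12. 101.  -1.  69.  96.] w 0.4
polar r 72.0 a 158.4
```

View pics/w5.png

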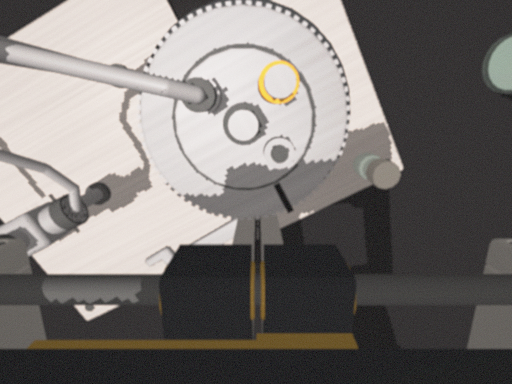

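View pics/s5.png

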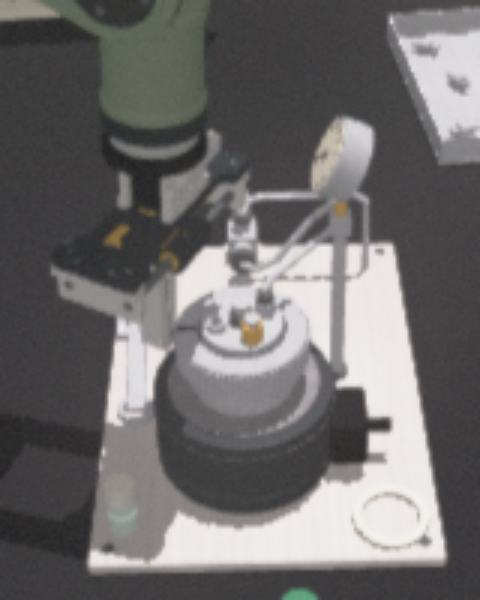

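```bash
python3 -m jog '{"slide":[[-0.1,0.04,0],[-0.1,0.04,0],[-0.05,0.02,0],[-0.03,0,0],[-0.03,0,0]],"turn":[0,0,0,0,0]}'; python3 -c "
from plan import *
show();where()
print(ctrl.sense()['tool_rot'][:,1])
"
```

```text
clock: 6.75
ee_pos: [491.0, -161.3, 115.7]
tool_rot: [[-0.839, -0.062, -0.54], [0.541, 0.009, -0.841], [0.057, -0.998, 0.026]]
contact_force: [-5.3, 0.8, -0.3]
width: 0.6
t 6.75 pos [ 491.  -161.3  115.7] own [-61.8  24.6] yaw_own 153.0 F [-5.3  0.8 -0.3] q [-27.  14.  99.  -1.  70.  96.] w 0.6
polar r 66.5 a 158.3
[-0.06169886  0.00857139 -0.99805801]
```

```bash
python3 -m jog '{"slide":[[-0.05,0,0.2],[-0.05,0,0.2],[-0.05,0,0.2],[-0.05,0,0.2],[-0.05,0,0.2]],"turn":[-7,-7,-7,-7,-7]}'; python3 -c "
from plan import *
show();where()
cv2.imwrite('pics/w6.png',ctrl.snapshot('wrist')[:,:,::-1])
"
```

```text
clock: 7.17
ee_pos: [484.2, -197.0, 115.9]
tool_rot: [[-0.996, -0.074, 0.056], [-0.058, 0.019, -0.998], [0.073, -0.997, -0.023]]
contact_force: [-4.8, 1.2, 0.7]
width: 0.3
t 7.17 pos [ 484.2 -197.   115.9] own [-65.  -11.6] yaw_own -170.9 F [-4.8  1.2  0.7] q [-31.  15.  98.  -1.  71.  56.] w 0.3
polar r 66.0 a 190.1
```

View pics/w6.png

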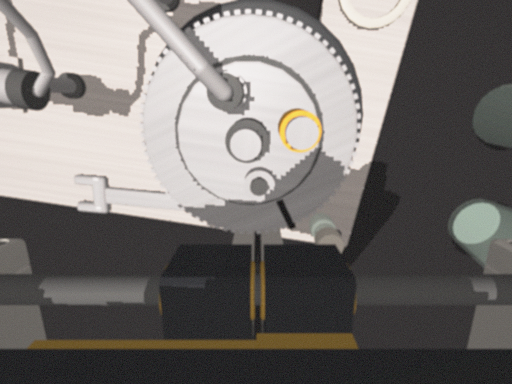

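The index line, now at (287,214), moved along with the finger, so the drive works. I'll carry on.

```bash
python3 -m jog '{"slide":[[-0.05,0,0.21],[-0.05,0,0.21],[-0.05,0,0.21],[-0.05,0,0.21],[-0.05,0,0.21]],"turn":[-7,-7,-7,-7,-7]}'|grep -E 'ee|force'; python3 -c "
from plan import *
show();where()
";  python3 -m jog '{"slide":[[-0.05,0,0.21],[-0.05,0,0.21],[-0.05,0,0.21],[-0.05,0,0.21],[-0.05,0,0.21]],"turn":[-7,-7,-7,-7,-7]}'|grep -E 'ee|force';python3 -c "
from plan import *
show();where()
print(ctrl.sense()['tool_rot'][:,1])
"
```

```text
ee_pos: [504.1, -236.8, 115.9]
contact_force: [-1.0, 0.7, -0.1]
t 7.63 pos [ 504.1 -236.8  115.9] own [-41.1 -49.2] yaw_own -135.2 F [-1.   0.7 -0.1] q [-33.  19.  93.  -2.  73.  19.] w 0.3
polar r 64.1 a 230.1
ee_pos: [551.7, -259.0, 118.4]
contact_force: [0.8, -0.0, 0.5]
t 8.05 pos [ 551.7 -259.   118.4] own [  8.5 -66.5] yaw_own -99.5 F [ 0.8 -0.   0.5] q [-32.  24.  85.  -2.  74. -17.] w 0.5
polar r 67.0 a 277.3
[-0.06707765  0.00874065 -0.99770947]
```

```bash
cat > idx.py <<'E'
from plan import *
# dark index line on light collar top: angle about own frame
def look(name):
    c=ctrl.calibration('wrist');im=ctrl.snapshot('wrist');cv2.imwrite(f'pics/{name}.png',im[:,:,::-1])
    return im,c
def ang(px,c,z=146): 
    o=toown(ray('wrist',px,z,c)); print('index own',np.round(o,1),'polar',round(np.degrees(np.arctan2(o[1],o[0]))%360,1),'r',round(np.hypot(*o),1))
E
python3 -c "
from idx import *
look('w7')"
```

```text
(no output)
```

View pics/w7.png

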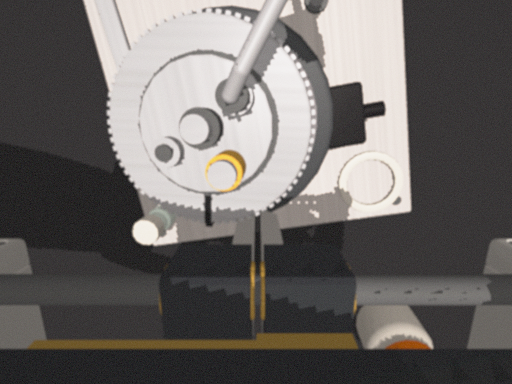

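```bash
python3 -c "
from idx import *
c=ctrl.calibration('wrist')
for p in [(108,118),(316,118),(212,11),(212,219)]: 
  w=ray('wrist',p,146,c);print(np.round(w,1),np.round(toown(w),1))
ang((208,197),c);ang((209,224),c)
im=cv2.imread('pics/w7.png')[0:240,90:350];cv2.imwrite('pics/w7z.png',cv2.resize(im,None,fx=2.4,fy=2.4,interpolation=cv2.INTER_CUBIC))"
```

```text
[ 502.9 -174.3  146. ] [-48.7  12.8]
[ 599.6 -200.4  146. ] [50.2 -3.3]
[ 566.  -144.5  146. ] [11.1 48.9]
[ 536.9 -236.6  146. ] [ -8.5 -45.7]
index own [ -8.1 -33.6] polar 256.4 r 34.6
index own [-10.6 -48.2] polar 257.6 r 49.4
```

View pics/w7z.png

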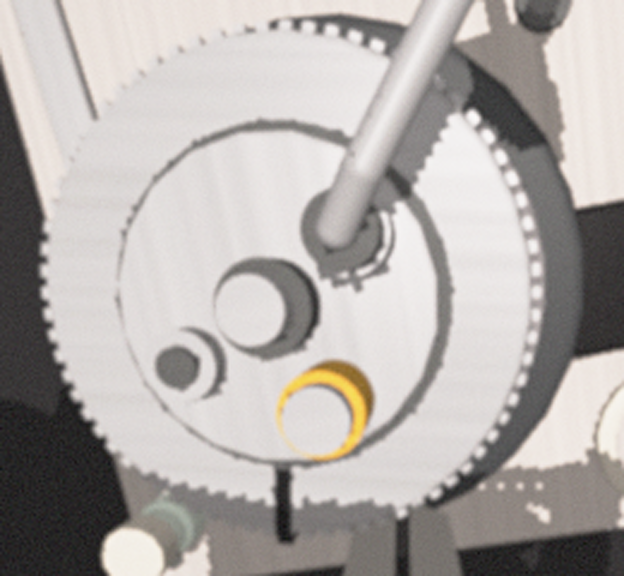

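```bash
sed -i 's/C=np.array(\[550,-192\])/C=np.array([551.2,-190.1])/' plan.py; python3 -c "
from plan import *
show();where()
path([pol(r,a,117) for r,a in [(72,276),(77,271),(78,264),(78,257),(78,250)]+[(78,250-7*k) for k in range(1,15)]+[(74,150)]],0,[0]+[7]*18+[6])
"
```

```text
t 8.1 pos [ 553.6 -259.4  118.8] own [  9.4 -68.7] yaw_own -99.3 F [ 1.  -0.3  0.2] q [-32.  24.  85.  -2.  74. -17.] w 0.4
polar r 69.4 a 277.8
{"slide":[[0.08,0.05,-0.03],[0.16,0.01,-0.13],[0.08,0.02,-0.22],[0.06,0.02,-0.23],[0.06,0.01,-0.23]],"turn":[0,7,7,7,7]}
{"slide":[[0.06,0.01,-0.23],[0.06,0.01,-0.23],[0.06,0.01,-0.23],[0.06,0.01,-0.23],[0.06,0.01,-0.23]],"turn":[7,7,7,7,7]}
{"slide":[[0.06,0.01,-0.23],[0.06,0.01,-0.23],[0.06,0.0,-0.23],[0.06,0.0,-0.23],[0.06,0.0,-0.23]],"turn":[7,7,7,7,7]}
{"slide":[[0.06,0.0,-0.23],[0.06,0.0,-0.23],[0.06,0.0,-0.23],[0.06,-0.01,-0.23],[-0.08,-0.01,-0.09]],"turn":[7,7,7,7,6]}
```

```bash
python3 -m jog '{"slide":[[0.08,0.04,-0.03],[0.16,0.01,-0.13],[0.08,0.02,-0.22],[0.06,0.02,-0.23],[0.06,0.01,-0.23]],"turn":[0,7,7,7,7]}'|grep force; python3 -m jog '{"slide":[[0.06,0.01,-0.23],[0.06,0.01,-0.23],[0.06,0.01,-0.23],[0.06,0.01,-0.23],[0.06,0.01,-0.23]],"turn":[7,7,7,7,7]}'|grep force; python3 -c "
from plan import *
show();where();a=216
path([pol(77,a-7.5*k,117) for k in range(1,9)]+[pol(73,150,117)]*2,0,[7]*9+[0])
"
```

```text
contact_force: [0.5, -0.2, -0.6]
contact_force: [0.0, 0.0, -0.6]
t 8.93 pos [ 486.7 -232.2  123.1] own [-59.9 -48.4] yaw_own -164.3 F [ 0.   0.  -0.6] q [-34.  15.  97.  -2.  71.  47.] w 0.7
polar r 77.0 a 218.9
{"slide":[[0.1,0.16,-0.33],[0.07,0.0,-0.24],[0.07,0.0,-0.24],[0.07,0.0,-0.24],[0.06,0.0,-0.24]],"turn":[7,7,7,7,7]}
{"slide":[[0.06,0.0,-0.24],[0.06,0.0,-0.24],[0.06,-0.01,-0.25],[-0.05,-0.01,-0.21],[0.0,0.0,0.0]],"turn":[7,7,7,7,0]}
```

```bash
python3 -m jog '{"slide":[[0.08,0.05,-0.27],[0.07,0.04,-0.24],[0.06,0.04,-0.24],[0.06,0.04,-0.24],[0.04,0.04,-0.24]],"turn":[5,5,5,5,5]}'|grep force; python3 -c "
from plan import *
show();where()"; python3 -m jog '{"slide":[[0.03,0.03,-0.24],[0.03,0.03,-0.24],[0.02,0.03,-0.24],[0,0.02,-0.2],[-0.03,0.02,0]],"turn":[4,4,4,4,0]}'|grep force; python3 -c "
from plan import *
show();where()
print(ctrl.sense()['tool_rot'][:,1])
"
```

```text
contact_force: [-0.7, 0.2, -0.6]
t 9.35 pos [ 474.3 -183.5  118.2] own [-77.2  -1.2] yaw_own 167.9 F [-0.7  0.2 -0.6] q [-30.  11. 102.  -2.  69.  79.] w 0.2
polar r 77.2 a 180.9
contact_force: [-0.5, 0.2, -0.2]
t 9.77 pos [ 488.  -147.5  114.8] own [-67.2  36. ] yaw_own 149.8 F [-0.5  0.2 -0.2] q [-26.  12. 102.  -1.  68. 101.] w 0.5
polar r 76.3 a 151.8
[-0.03317995 -0.00933482 -0.9994058 ]
```

```bash
python3 -m jog '{"slide":[[-0.14,0,0],[-0.1,0,0],[-0.07,0,0],[-0.05,0,0.1],[-0.05,0,0.2]],"turn":[0,0,0,-4,-7]}'|grep force; python3 -c "
from plan import *
show();where()"; python3 -m jog '{"slide":[[-0.06,0,0.2],[-0.06,0,0.2],[-0.06,0,0.2],[-0.06,0,0.2],[-0.06,0,0.2]],"turn":[-7,-7,-7,-7,-7]}'|grep force; python3 -c "
from plan import *
show();where()
print(ctrl.sense()['tool_rot'][:,1])
"
```

```text
contact_force: [-2.9, 2.8, 1.9]
t 10.18 pos [ 490.4 -164.   114.7] own [-63.1  19.9] yaw_own 161.1 F [-2.9  2.8  1.9] q [-27.  13. 100.  -1.  69.  88.] w 0.5
polar r 66.2 a 162.5
contact_force: [-1.9, 0.6, 0.7]
t 10.6 pos [ 485.7 -205.3  113.5] own [-63.6 -21.7] yaw_own -163.1 F [-1.9  0.6  0.7] q [-31.  15.  98.  -2.  71.  48.] w 0.5
polar r 67.2 a 198.8
[-0.06629887  0.00993384 -0.99775036]
```

```bash
python3 -m jog '{"slide":[[-0.08,0,0.2],[-0.08,0,0.2],[-0.08,0,0.2],[-0.08,0,0.2],[-0.08,0,0.2]],"turn":[-7,-7,-7,-7,-7]}'|grep force; python3 -c "
from plan import *
show();where()"; python3 -m jog '{"slide":[[-0.09,0,0.2],[-0.09,0,0.2],[-0.09,0,0.2],[-0.09,0,0.2],[-0.09,0,0.2]],"turn":[-7,-7,-7,-7,-7]}'|grep force; python3 -c "
from plan import *
show();where()
print(ctrl.sense()['tool_rot'][:,1])
"
```

```text
contact_force: [-1.5, -0.5, -0.5]
t 11.02 pos [ 510.  -241.7  110.9] own [-35.8 -55.5] yaw_own -127.2 F [-1.5 -0.5 -0.5] q [-33.  20.  92.  -2.  72.  11.] w 0.6
polar r 66.0 a 237.2
contact_force: [0.0, -0.3, -0.0]
t 11.43 pos [ 552.8 -253.3  106.6] own [  8.  -62.7] yaw_own -91.5 F [ 0.  -0.3 -0. ] q [-32.  25.  85.  -2.  74. -24.] w 0.4
polar r 63.2 a 277.2
[-0.08432602  0.00624466 -0.99641865]
```

```bash
python3 -c "
from idx import *
look('w8')
cv2.imwrite('pics/s8.png',cv2.resize(ctrl.snapshot('side')[120:320,170:330,::-1],None,fx=3,fy=3))"
```

```text
(no output)
```

View pics/w8.png

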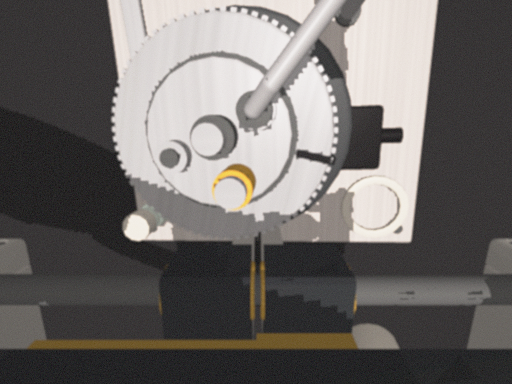

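View pics/s8.png

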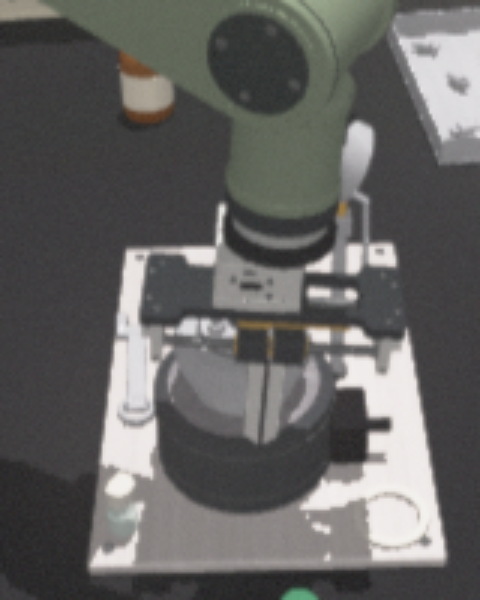

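```bash
python3 -c "
from idx import *
c=ctrl.calibration('wrist')
for p in [(112,118),(338,130),(218,10),(228,238)]: 
  w=ray('wrist',p,146,c);print(np.round(toown(w),1))
ang((300,153),c);ang((332,160),c);show()
im=cv2.imread('pics/w8.png')[0:250,90:370];cv2.imwrite('pics/w8z.png',cv2.resize(im,None,fx=2.4,fy=2.4,interpolation=cv2.INTER_CUBIC))"
```

```text
[-51.5   8.8]
[48.1  0.7]
[-0.4 48.9]
[ -2.1 -49.2]
index own [32.2 -8.7] polar 344.8 r 33.3
index own [ 46.  -12.1] polar 345.3 r 47.6
t 11.53 pos [ 553.3 -252.9  106.6] own [  8.5 -62.2] yaw_own -91.8 F [-0.2  0.4 -0.4] q [-32.  25.  85.  -2.  74. -23.] w 0.2
```

View pics/w8z.png

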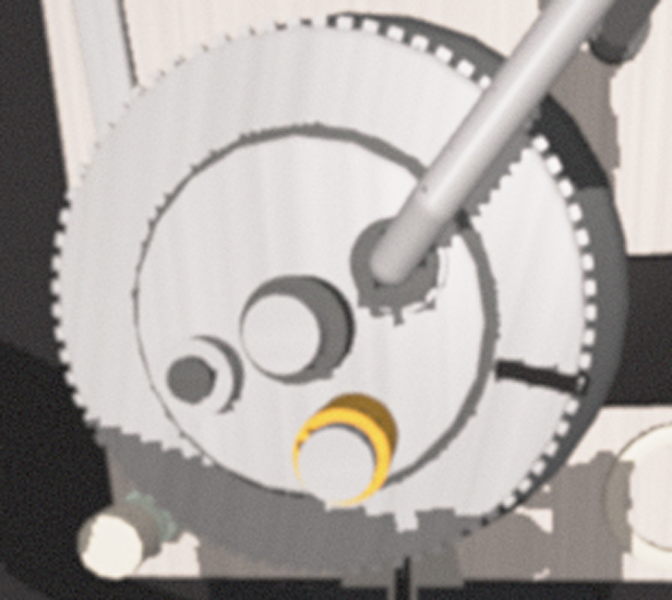

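```bash
sed -i 's/C=np.array(\[551.2,-190.1\])/C=np.array([549.5,-190.0])/' plan.py; python3 -m jog '{"slide":[[-0.05,-0.12,0],[-0.07,-0.12,0],[-0.09,-0.02,0.1],[-0.09,-0.02,0.19],[-0.09,-0.02,0.19]],"turn":[-2,-3,-7,-7,-7]}'|grep force; python3 -c "
from plan import *
show();where()
print(ctrl.sense()['tool_rot'][:,1])
"
```

```text
contact_force: [0.0, -5.6, -2.9]
t 11.95 pos [ 568.9 -247.4  115.2] own [ 25.1 -55.1] yaw_own -66.1 F [ 0.  -5.6 -2.9] q [-30.  26.  83.  -3.  75. -47.] w 0.1
polar r 60.6 a 294.5
[-0.08874214 -0.00994639 -0.99600497]
```

```bash
python3 -c "
from plan import *
path([pol(68,294,117),pol(76,290,117)]+[pol(76,290-7.5*k,117) for k in range(1,9)],0,[0]+[7]*9)
"
```

```text
{"slide":[[0.18,-0.05,-0.02],[0.2,0.01,-0.13],[0.0,0.02,-0.25],[-0.01,0.02,-0.25],[-0.01,0.02,-0.25]],"turn":[0,7,7,7,7]}
{"slide":[[-0.01,0.02,-0.25],[-0.01,0.02,-0.25],[-0.01,0.02,-0.25],[-0.02,0.02,-0.25],[-0.02,0.01,-0.25]],"turn":[7,7,7,7,7]}
```

```bash
python3 -m jog '{"slide":[[0.18,0,-0.02],[0.2,0.02,-0.13],[0.02,0.03,-0.25],[0.01,0.04,-0.25],[0.01,0.04,-0.25]],"turn":[0,7,7,7,7]}'|grep force; python3 -m jog '{"slide":[[0.01,0.04,-0.25],[0.01,0.04,-0.25],[0.01,0.04,-0.25],[0.01,0.04,-0.25],[0.01,0.04,-0.25]],"turn":[7,7,7,7,7]}'|grep force; python3 -c "
from plan import *
show();where()
p=toown(ctrl.sense()['ee_pos']);a=np.degrees(np.arctan2(p[1],p[0]))%360
path([pol(76,a+(150-a)*k/10,117) for k in range(1,11)],0,[6]*10)
"
```

```text
contact_force: [-0.4, -0.3, 0.3]
contact_force: [0.2, -0.2, 0.5]
t 12.78 pos [ 486.1 -257.4  109.2] own [-56.3 -73.4] yaw_own -131.0 F [ 0.2 -0.2  0.5] q [-35.  18.  94.  -4.  71.  13.] w 0.5
polar r 92.5 a 232.5
{"slide":[[-0.4,-0.21,-0.31],[-0.01,0.01,-0.27],[-0.02,0.01,-0.27],[-0.03,0.0,-0.27],[-0.05,0.0,-0.27]],"turn":[6,6,6,6,6]}
{"slide":[[-0.06,0.0,-0.27],[-0.07,-0.01,-0.27],[-0.08,-0.01,-0.26],[-0.09,-0.01,-0.26],[-0.1,-0.02,-0.26]],"turn":[6,6,6,6,6]}
```

```bash
python3 -m jog '{"slide":[[-0.15,-0.08,-0.29],[-0.12,-0.06,-0.28],[-0.08,-0.02,-0.27],[-0.04,0,-0.27],[-0.04,0,-0.27]],"turn":[7,7,7,7,7]}'|grep force; python3 -c "
from plan import *
show();where()
p=toown(ctrl.sense()['ee_pos']);a=np.degrees(np.arctan2(p[1],p[0]))%360
path([pol(75,a+(150-a)*k/5,117) for k in range(1,6)],0,[7]*5)
"
```

```text
contact_force: [0.9, -0.2, -0.8]
t 13.2 pos [ 468.8 -202.7  116.5] own [-79.  -20.8] yaw_own -166.9 F [ 0.9 -0.2 -0.8] q [-31.  14.  99.  -3.  71.  53.] w 0.7
polar r 81.7 a 194.7
{"slide":[[-0.18,-0.03,-0.3],[-0.02,0.0,-0.29],[-0.03,-0.01,-0.29],[-0.04,-0.01,-0.29],[-0.05,-0.02,-0.29]],"turn":[7,7,7,7,7]}
```

```bash
python3 -m jog '{"slide":[[-0.05,0,-0.29],[-0.04,0,-0.29],[-0.04,0,-0.29],[-0.04,0,-0.29],[-0.04,0,-0.25]],"turn":[7,7,7,7,7]}'|grep force; python3 -c "
from plan import *
show();where()
";python3 -m jog '{"slide":[[-0.13,0,0],[-0.12,0,0],[-0.08,0,0.04],[-0.08,0,0.2],[-0.07,0,0.2]],"turn":[0,0,-2,-7,-7]}'|grep force; python3 -c "
from plan import *
show();where()
print(ctrl.sense()['tool_rot'][:,1])"
```

```text
contact_force: [-0.1, -0.3, -0.5]
t 13.62 pos [ 480.1 -149.3  115.7] own [-73.1  33.5] yaw_own 157.2 F [-0.1 -0.3 -0.5] q [-25.  13. 100.  -3.  71.  94.] w 0.8
polar r 80.4 a 155.4
contact_force: [-8.2, 3.0, 7.9]
t 14.03 pos [ 485.  -173.6  114.5] own [-65.8   9.8] yaw_own 173.3 F [-8.2  3.   7.9] q [-27.  15.  98.  -3.  72.  76.] w 0.5
polar r 66.5 a 171.5
[-0.10653849 -0.00140825 -0.99430758]
```

```bash
python3 -m jog '{"slide":[[-0.07,0,0.19],[-0.07,0,0.19],[-0.07,0,0.19],[-0.08,0,0.19],[-0.08,0,0.19]],"turn":[-7,-7,-7,-7,-7]}'|grep force; python3 -c "
from plan import *
show();where()"; python3 -m jog '{"slide":[[-0.1,-0.02,0.19],[-0.1,-0.02,0.19],[-0.1,-0.02,0.19],[-0.1,-0.02,0.19],[-0.1,-0.02,0.19]],"turn":[-7,-7,-7,-7,-7]}'|grep force; python3 -c "
from plan import *
show();where()
print(ctrl.sense()['tool_rot'][:,1])"
```

```text
contact_force: [-4.9, -0.4, 2.6]
t 14.45 pos [ 487.4 -216.2  113.1] own [-59.1 -32.3] yaw_own -150.7 F [-4.9 -0.4  2.6] q [-31.  18.  94.  -4.  75.  37.] w 0.1
polar r 67.4 a 208.7
contact_force: [-1.4, 0.2, 1.2]
t 14.87 pos [ 517.2 -246.8  112.2] own [-26.4 -59.8] yaw_own -114.8 F [-1.4  0.2  1.2] q [-31.  23.  88.  -5.  77.   1.] w 0.3
polar r 65.3 a 246.1
[-1.55820036e-01 -9.61047623e-04 -9.87784993e-01]
```

```bash
python3 -m jog '{"slide":[[-0.12,-0.04,0.19],[-0.12,-0.04,0.19],[-0.12,-0.04,0.19],[-0.12,-0.04,0.19],[-0.1,-0.04,0.19]],"turn":[-7,-7,-7,-7,-7]}'|grep force; python3 -c "
from idx import *
show();where()
print(ctrl.sense()['tool_rot'][:,1]);look('w9')"
```

```text
contact_force: [-0.2, -1.3, 0.3]
t 15.28 pos [ 556.1 -250.9  111.6] own [ 12.7 -60. ] yaw_own -79.3 F [-0.2 -1.3  0.3] q [-30.  28.  81.  -5.  79. -33.] w 0.6
polar r 61.3 a 282.0
[-0.16642776 -0.01102064 -0.98599206]
```

View pics/w9.png

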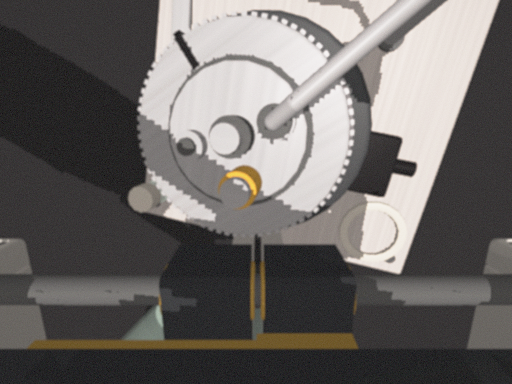

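```bash
python3 -c "
from idx import *
c=ctrl.calibration('wrist')
for p in [(138,120),(355,130),(245,12),(250,238)]: 
  w=ray('wrist',p,147,c);print(np.round(toown(w),1))
ang((196,67),c);ang((178,35),c)
path([pol(70,282,113),pol(76,276,116)]+[pol(76,276-7.5*k,118) for k in range(1,9)],0,[0]+[7]*9)
"
```

```text
[-49.8  -2.9]
[49.  12.2]
[-6.3 49.6]
[ 14.1 -48.5]
index own [-24.7  25.4] polar 134.3 r 35.4
index own [-34.7  36.9] polar 133.2 r 50.7
{"slide":[[0.22,-0.03,-0.04],[0.14,-0.04,-0.21],[-0.01,-0.01,-0.25],[-0.01,0.04,-0.25],[-0.01,0.04,-0.25]],"turn":[0,7,7,7,7]}
{"slide":[[-0.02,0.04,-0.25],[-0.02,0.03,-0.25],[-0.02,0.03,-0.25],[-0.02,0.02,-0.25],[-0.02,0.02,-0.25]],"turn":[7,7,7,7,7]}
```

```bash
python3 -m jog '{"slide":[[0.22,-0.03,-0.04],[0.12,-0.04,-0.21],[-0.01,-0.01,-0.25],[-0.02,0.04,-0.25],[-0.02,0.04,-0.25]],"turn":[0,7,7,7,7]}'|grep force; python3 -m jog '{"slide":[[-0.04,0.03,-0.25],[-0.04,0.03,-0.25],[-0.04,0.03,-0.25],[-0.03,0.02,-0.25],[-0.03,0.02,-0.25]],"turn":[7,7,7,7,7]}'|grep force; python3 -c "
from plan import *
show();where()
print(ctrl.sense()['tool_rot'][:,1])
p=toown(ctrl.sense()['ee_pos']);a=np.degrees(np.arctan2(p[1],p[0]))%360
path([pol(79,a+(150-a)*k/10,117) for k in range(1,11)],0,[6.5]*10)
"
```

```text
contact_force: [0.3, -0.3, 0.2]
contact_force: [0.1, -0.4, 0.5]
t 16.17 pos [ 479.5 -236.   119. ] own [-65.  -52.8] yaw_own -143.7 F [ 0.1 -0.4  0.5] q [-32.  19.  93.  -6.  76.  29.] w 0.6
polar r 83.8 a 219.1
[-0.16304414 -0.0112033  -0.98655517]
{"slide":[[-0.13,0.05,-0.24],[0.0,0.01,-0.24],[-0.01,0.01,-0.24],[-0.01,0.0,-0.24],[-0.01,0.0,-0.24]],"turn":[6.5,6.5,6.5,6.5,6.5]}
{"slide":[[-0.01,-0.01,-0.24],[-0.01,-0.01,-0.24],[-0.01,-0.01,-0.24],[-0.01,-0.02,-0.24],[-0.02,-0.02,-0.24]],"turn":[6.5,6.5,6.5,6.5,6.5]}
```

```bash
python3 -m jog '{"slide":[[-0.02,-1,-0.22],[-0.02,-1,-0.22],[-0.01,0.25,-0.24],[-0.01,0.25,-0.24],[-0.01,0.25,-0.24]],"turn":[6.5,6.5,6.5,6.5,6.5]}'|grep force; python3 -c "
from plan import *
show();where()
print(ctrl.sense()['tool_rot'][:,1])
p=toown(ctrl.sense()['ee_pos']);a=np.degrees(np.arctan2(p[1],p[0]))%360
z=ctrl.sense()['ee_pos'][2]
path([pol(79,a+(152-a)*k/5,z+(117-z)*k/5) for k in range(1,6)],0,[6.5]*5)
"
```

```text
contact_force: [-0.7, -1.3, -0.2]
t 16.58 pos [ 475.4 -194.9  175.1] own [-73.2 -12.3] yaw_own 180.4 F [-0.7 -1.3 -0.2] q [-29.  13.  93.  -5.  82.  68.] w 0.4
polar r 74.2 a 189.5
[-0.16060034 -0.01049236 -0.98696375]
{"slide":[[0.09,0.3,-0.25],[-0.03,0.28,-0.27],[-0.03,0.27,-0.28],[-0.03,0.27,-0.28],[-0.03,0.26,-0.28]],"turn":[6.5,6.5,6.5,6.5,6.5]}
```

```bash
python3 -m jog '{"slide":[[0.08,0,-0.3],[0,0,-0.3],[-0.02,0,-0.3],[-0.02,0.4,-0.3],[-0.02,0.4,-0.2]],"turn":[6.5,6.5,6.5,3,0]}'|grep force; python3 -c "
from plan import *
show();where()
print(ctrl.sense()['tool_rot'][:,1])
line(pol(76,152,115),3,0)
"
```

```text
contact_force: [-0.4, 0.3, -0.8]
t 17.0 pos [ 486.  -147.2  143.4] own [-67.5  36.2] yaw_own 155.0 F [-0.4  0.3 -0.8] q [-24.  14.  96.  -4.  78.  98.] w 0.5
polar r 76.6 a 151.8
[-0.15394288 -0.01197322 -0.9880072 ]
{"slide":[[-0.03,0.23,-0.02],[-0.03,0.23,-0.02],[-0.03,0.23,-0.02]],"turn":[0.0,0.0,0.0]}
```

```bash
python3 -m jog '{"slide":[[-0.01,0.34,-0.02],[-0.02,0.34,0],[-0.1,0.05,0],[-0.08,0,0],[-0.05,0,0.02]],"turn":[0,0,0,0,0]}'|grep force; python3 -c "
from plan import *
show();where()
print(ctrl.sense()['tool_rot'][:,1])
"
```

```text
contact_force: [0.5, 0.6, 0.2]
t 17.42 pos [ 488.4 -155.3  110.7] own [-64.3  28.4] yaw_own 154.2 F [0.5 0.6 0.2] q [-25.  17.  96.  -4.  75.  98.] w 0.5
polar r 70.3 a 156.2
[-0.15719179 -0.00923599 -0.9875249 ]
```

```bash
python3 -m jog '{"slide":[[-0.08,-0.03,0.02],[-0.07,-0.03,0.1],[-0.05,-0.02,0.19],[-0.05,0,0.19],[-0.05,0,0.19]],"turn":[0,-4,-7,-7,-7]}'|grep force; python3 -c "
from plan import *
show();where()
print(ctrl.sense()['tool_rot'][:,1])
"
```

```text
contact_force: [-3.8, 2.3, 1.4]
t 17.83 pos [ 480.5 -181.8  113.2] own [-69.5   1.2] yaw_own 180.0 F [-3.8  2.3  1.4] q [-28.  18.  95.  -5.  77.  70.] w 0.2
polar r 69.5 a 179.0
[-0.18048841  0.00604849 -0.98355851]
```

```bash
python3 -m jog '{"slide":[[-0.05,0,0.19],[-0.05,0,0.19],[-0.06,0,0.19],[-0.07,0,0.19],[-0.08,0,0.19]],"turn":[-7,-7,-7,-7,-7]}'|grep force; python3 -c "
from plan import *
show();where()
print(ctrl.sense()['tool_rot'][:,1])
";python3 -m jog '{"slide":[[-0.11,-0.03,0.19],[-0.12,-0.03,0.19],[-0.12,-0.03,0.19],[-0.12,-0.03,0.19],[-0.12,-0.03,0.19]],"turn":[-7,-7,-7,-7,-7]}'|grep force; python3 -c "
from plan import *
show();where()
print(ctrl.sense()['tool_rot'][:,1])
"
```

```text
contact_force: [-7.3, -3.2, 3.2]
t 18.25 pos [ 487.7 -220.8  113.2] own [-58.4 -36.9] yaw_own -143.7 F [-7.3 -3.2  3.2] q [-30.  21.  91.  -6.  79.  31.] w 0.4
polar r 69.1 a 212.3
[-0.2043344   0.00666319 -0.97887847]
contact_force: [-4.2, -5.5, -0.6]
t 18.67 pos [ 518.9 -248.2  113.5] own [-24.5 -61. ] yaw_own -107.8 F [-4.2 -5.5 -0.6] q [-30.  26.  84.  -7.  81.  -4.] w 0.3
polar r 65.8 a 248.1
[-0.23214949 -0.01336989 -0.97258823]
```

```bash
python3 -m jog '{"slide":[[-0.1,-0.04,0.19],[-0.1,-0.04,0.19],[-0.1,-0.04,0.19],[-0.1,-0.04,0.19],[-0.1,-0.04,0.19]],"turn":[-7,-7,-7,-7,-7]}'|grep force; python3 -c "
from idx import *
show();where()
print(ctrl.sense()['tool_rot'][:,1]);look('w10')
"
```

```text
contact_force: [0.3, -4.4, -3.2]
t 19.08 pos [ 560.2 -249.8  114.4] own [ 16.7 -58.5] yaw_own -72.6 F [ 0.3 -4.4 -3.2] q [-28.  30.  78.  -8.  83. -38.] w 0.6
polar r 60.8 a 286.0
[-0.23332958 -0.03061632 -0.97191561]
```

View pics/w10.png

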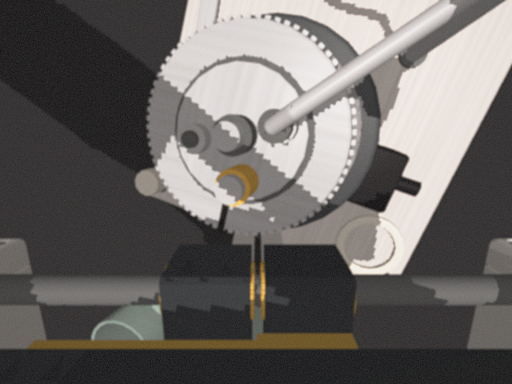

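```bash
python3 -c "
from idx import *
c=ctrl.calibration('wrist')
ang((225,209),c);ang((219,230),c)
path([pol(70,286,114),pol(78,280,117)]+[pol(78,280-7.5*k,118) for k in range(1,9)],0,[0]+[7]*9)
"
```

```text
index own [  2.2 -38.7] polar 273.2 r 38.8
index own [  2.3 -51. ] polar 272.6 r 51.1
{"slide":[[0.23,0.02,-0.05],[0.18,-0.03,-0.22],[-0.02,0.03,-0.25],[-0.02,0.06,-0.25],[-0.03,0.05,-0.25]],"turn":[0,7,7,7,7]}
{"slide":[[-0.03,0.05,-0.25],[-0.03,0.05,-0.25],[-0.03,0.04,-0.25],[-0.04,0.04,-0.25],[-0.04,0.03,-0.25]],"turn":[7,7,7,7,7]}
```

```bash
python3 -m jog '{"slide":[[0.23,0,-0.05],[0.16,-0.08,-0.22],[-0.03,-0.04,-0.25],[-0.03,0,-0.25],[-0.04,0,-0.25]],"turn":[0,7,7,7,7]}'|grep force; python3 -m jog '{"slide":[[-0.05,0.03,-0.25],[-0.05,0.03,-0.25],[-0.05,0.03,-0.25],[-0.05,0.03,-0.25],[-0.05,0.03,-0.25]],"turn":[7,7,7,7,7]}'|grep force; python3 -c "
from plan import *
show();where()
print(ctrl.sense()['tool_rot'][:,1])
p=toown(ctrl.sense()['ee_pos']);a=np.degrees(np.arctan2(p[1],p[0]))%360
path([pol(82,a+(155-a)*k/10,127) for k in range(1,11)],0,[6.5]*10)
"
```

```text
contact_force: [0.6, 0.1, 0.3]
contact_force: [0.5, -0.7, 0.7]
t 19.97 pos [ 492.8 -239.9  139.3] own [-51.4 -55.4] yaw_own -136.3 F [ 0.5 -0.7  0.7] q [-30.  20.  88.  -8.  81.  24.] w 0.3
polar r 75.6 a 227.2
[-0.216013   -0.03706678 -0.97568665]
{"slide":[[0.1,0.36,-0.21],[0.0,0.02,-0.26],[-0.01,0.01,-0.26],[-0.01,0.01,-0.26],[-0.01,0.0,-0.26]],"turn":[6.5,6.5,6.5,6.5,6.5]}
{"slide":[[-0.01,-0.01,-0.26],[-0.02,-0.01,-0.26],[-0.02,-0.02,-0.26],[-0.02,-0.03,-0.26],[-0.02,-0.03,-0.25]],"turn":[6.5,6.5,6.5,6.5,6.5]}
```

```bash
python3 -m jog '{"slide":[[0.08,0.06,-0.23],[0.03,0.06,-0.26],[0.01,0.06,-0.26],[0,0.06,-0.26],[0,0.05,-0.26]],"turn":[6.5,6.5,6.5,6.5,6.5]}'|grep force; python3 -c "
from plan import *
show();where()
print(ctrl.sense()['tool_rot'][:,1])
p=toown(ctrl.sense()['ee_pos']);a=np.degrees(np.arctan2(p[1],p[0]))%360
path([pol(79,a+(155-a)*k/5,127) for k in range(1,6)],0,[6.5]*5)
"
```

```text
contact_force: [-0.2, 0.0, -0.3]
t 20.38 pos [ 467.9 -201.   137.5] own [-80.1 -19.2] yaw_own -172.0 F [-0.2  0.  -0.3] q [-28.  16.  94.  -8.  79.  62.] w 0.9
polar r 82.3 a 193.5
[-0.20735904 -0.0398617  -0.97745244]
{"slide":[[-0.13,0.23,-0.28],[0.0,-0.01,-0.26],[0.0,-0.02,-0.26],[-0.01,-0.03,-0.26],[-0.01,-0.03,-0.26]],"turn":[6.5,6.5,6.5,6.5,6.5]}
```

```bash
python3 -m jog '{"slide":[[-0.04,0.1,-0.27],[-0.02,0.08,-0.26],[-0.02,0.04,-0.26],[-0.02,0.02,-0.26],[-0.02,0,-0.24]],"turn":[6.5,6.5,6.5,6.5,6.5]}'|grep force; python3 -c "
from plan import *
show();where()
print(ctrl.sense()['tool_rot'][:,1])
"
```

```text
contact_force: [-0.7, 0.6, -0.7]
t 20.8 pos [ 481.8 -154.8  128.3] own [-70.9  28.2] yaw_own 152.6 F [-0.7  0.6 -0.7] q [-23.  16.  95.  -7.  78. 101.] w 0.3
polar r 76.3 a 158.3
[-0.20001074 -0.04121526 -0.97892646]
```

```bash
python3 -m jog '{"slide":[[-0.13,0,0],[-0.09,0,0],[-0.06,0,0.08],[-0.05,0,0.19],[-0.05,0,0.19]],"turn":[0,0,-3,-7,-7]}'|grep force; python3 -c "
from plan import *
show();where()
print(ctrl.sense()['tool_rot'][:,1])
";python3 -m jog '{"slide":[[-0.05,0,0.19],[-0.05,0,0.19],[-0.05,0,0.19],[-0.06,0,0.19],[-0.06,0,0.19]],"turn":[-7,-7,-7,-7,-7]}'|grep force; python3 -c "
from plan import *
show();where()
print(ctrl.sense()['tool_rot'][:,1])
"
```

```text
contact_force: [-2.3, 2.2, -1.7]
t 21.22 pos [ 483.4 -177.   129.3] own [-67.    6.2] yaw_own 170.4 F [-2.3  2.2 -1.7] q [-25.  18.  93.  -7.  79.  81.] w 0.5
polar r 67.3 a 174.7
[-0.21065141 -0.03171905 -0.97704651]
contact_force: [-0.6, -0.6, 0.3]
t 21.63 pos [ 487.9 -218.9  128.6] own [-58.4 -34.9] yaw_own -153.1 F [-0.6 -0.6  0.3] q [-29.  20.  90.  -8.  80.  42.] w 0.5
polar r 68.1 a 210.9
[-0.22296059 -0.02513238 -0.97450343]
```

```bash
python3 -m jog '{"slide":[[-0.14,0,0.16],[-0.13,0,0.18],[-0.12,-0.02,0.18],[-0.12,-0.02,0.18],[-0.12,-0.02,0.18]],"turn":[-7,-7,-7,-7,-7]}'|grep force; python3 -c "
from idx import *
show();where()
print(ctrl.sense()['tool_rot'][:,1]);look('w11')
"
```

```text
contact_force: [-2.4, -1.5, 1.6]
t 22.05 pos [ 518.1 -248.3  126.7] own [-25.3 -61.2] yaw_own -116.8 F [-2.4 -1.5  1.6] q [-29.  25.  83.  -9.  83.   6.] w 0.4
polar r 66.2 a 247.5
[-0.2459795  -0.03508215 -0.96863994]
```

View pics/w11.png

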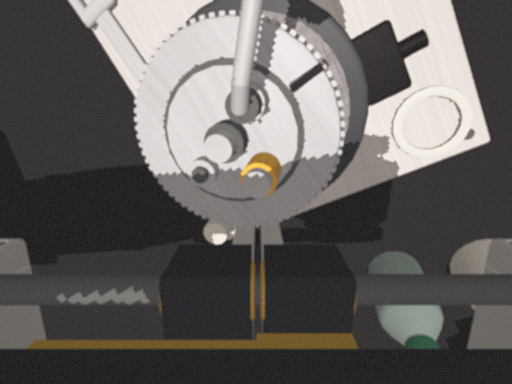

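```bash
python3 -c "
from idx import *
c=ctrl.calibration('wrist')
ang((295,88),c);ang((320,71),c)"; python3 -m jog '{"slide":[[-0.13,-0.03,0.18],[-0.12,-0.03,0.18],[-0.12,-0.04,0.18],[-0.12,-0.04,0.18],[-0.12,-0.04,0.18]],"turn":[-7,-7,-7,-7,-7]}'|grep force; python3 -c "
from idx import *
show();where()
print(ctrl.sense()['tool_rot'][:,1]);look('w12')
"
```

```text
index own [35.2  4.7] polar 7.7 r 35.5
index own [47.1  6. ] polar 7.3 r 47.5
contact_force: [-1.0, -2.5, -1.2]
t 22.52 pos [ 559.1 -251.6  125.5] own [ 15.8 -60.3] yaw_own -81.8 F [-1.  -2.5 -1.2] q [-27.  30.  77.  -9.  85. -28.] w 0.6
polar r 62.3 a 284.7
[-0.24839347 -0.04761422 -0.96748828]
```

View pics/w12.png

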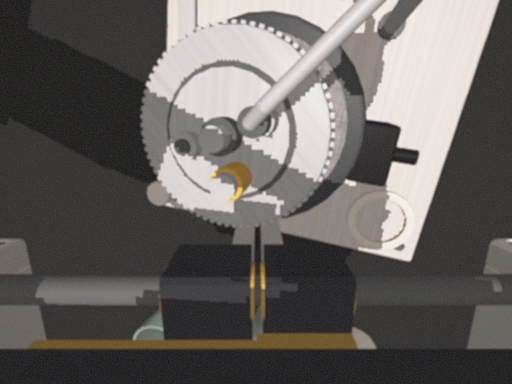

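```bash
python3 -m jog '{"slide":[[0.23,0,-0.05],[0.14,-0.06,-0.22],[0,0,-0.25],[-0.01,0.03,-0.25],[-0.02,0.03,-0.25]],"turn":[0,7,7,7,7]}'|grep force; python3 -m jog '{"slide":[[-0.04,0.06,-0.25],[-0.04,0.06,-0.25],[-0.04,0.05,-0.25],[-0.04,0.05,-0.25],[-0.04,0.05,-0.25]],"turn":[7,7,7,7,7]}'|grep force; python3 -c "
from plan import *
show();where()
print(ctrl.sense()['tool_rot'][:,1])
"
```

```text
contact_force: [0.3, -0.4, -0.0]
contact_force: [0.5, -0.5, 0.8]
t 23.4 pos [ 484.2 -228.8  133.8] own [-61.  -45.2] yaw_own -146.4 F [ 0.5 -0.5  0.8] q [-29.  20.  89.  -9.  81.  36.] w 0.8
polar r 75.9 a 216.5
[-0.24076888 -0.04180099 -0.96968192]
```

```bash
python3 -m jog '{"slide":[[0.05,0.05,-0.25],[0.02,0.05,-0.26],[0,0.05,-0.26],[0,0.05,-0.26],[0,0.05,-0.26]],"turn":[6.5,6.5,6.5,6.5,6.5]}'|grep force; python3 -m jog '{"slide":[[0,0.05,-0.26],[0,0.03,-0.26],[0,0.02,-0.2],[-0.02,0,-0.05],[-0.02,0,0]],"turn":[6.5,6.5,5,3,0]}'|grep force; python3 -c "
from idx import *
show();where()
print(ctrl.sense()['tool_rot'][:,1]);look('w13')
"
```

```text
contact_force: [0.2, -0.1, -0.4]
contact_force: [-0.9, -0.6, 0.7]
t 24.23 pos [ 470.6 -152.8  121.2] own [-82.3  29.1] yaw_own 153.1 F [-0.9 -0.6  0.7] q [-23.  17.  95.  -7.  80. 101.] w 0.5
polar r 87.2 a 160.5
[-0.23748535 -0.03191169 -0.97086681]
```

View pics/w13.png

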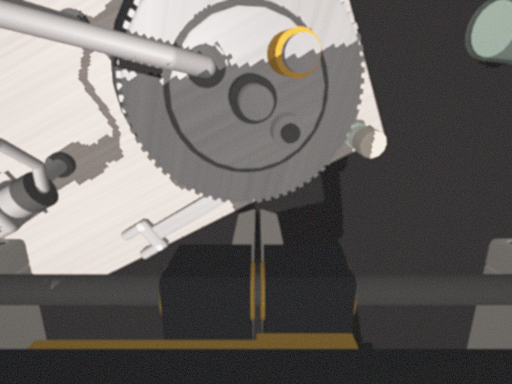

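```bash
python3 -m jog '{"slide":[[-0.2,-0.03,0],[-0.16,-0.03,0],[-0.12,-0.03,0],[-0.07,-0.02,0.02],[-0.06,0,0.16]],"turn":[0,0,0,0,-6]}'|grep force; python3 -c "
from plan import *
show();where()
print(ctrl.sense()['tool_rot'][:,1])
";python3 -m jog '{"slide":[[-0.07,0,0.19],[-0.07,0,0.19],[-0.07,0,0.19],[-0.08,0,0.19],[-0.08,0,0.19]],"turn":[-7,-7,-7,-7,-7]}'|grep force; python3 -c "
from idx import *
show();where()
print(ctrl.sense()['tool_rot'][:,1]);look('w14')
"
```

```text
contact_force: [-2.3, 2.3, 2.2]
t 24.7 pos [ 482.3 -169.1  121.4] own [-69.  14.] yaw_own 159.2 F [-2.3  2.3  2.2] q [-25.  20.  92.  -7.  81.  93.] w 0.4
polar r 70.4 a 168.5
[-0.25583609 -0.01762899 -0.96655942]
contact_force: [-4.8, 1.2, 5.4]
t 25.12 pos [ 480.  -207.9  120.3] own [-67.4 -24.8] yaw_own -163.7 F [-4.8  1.2  5.4] q [-28.  22.  89.  -8.  83.  54.] w 0.3
polar r 71.8 a 200.2
[-0.28155752 -0.00650892 -0.95952228]
```

View pics/w14.png

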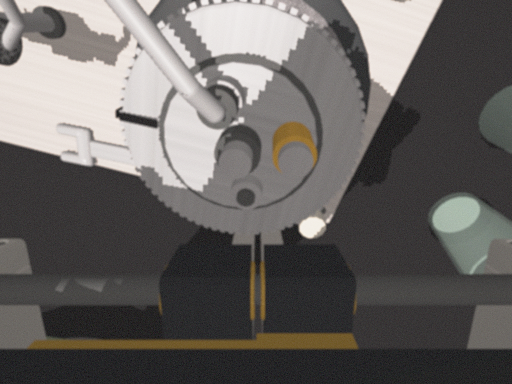

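```bash
python3 -c "
from idx import *
c=ctrl.calibration('wrist')
ang((157,124),c,149);ang((118,114),c,149)"; python3 -m jog '{"slide":[[-0.1,-0.02,0.18],[-0.11,-0.02,0.18],[-0.11,-0.03,0.18],[-0.11,-0.03,0.18],[-0.12,-0.03,0.18]],"turn":[-7,-7,-7,-7,-7]}'|grep force; python3 -c "
from idx import *
show();where()
print(ctrl.sense()['tool_rot'][:,1]);look('w15')
"
```

```text
index own [-3.  32.3] polar 95.2 r 32.4
index own [-3.3 47.9] polar 94.0 r 48.0
contact_force: [-5.6, -4.0, 4.3]
t 25.58 pos [ 503.5 -242.3  118.5] own [-40.4 -56.7] yaw_own -126.9 F [-5.6 -4.   4.3] q [-29.  27.  83.  -9.  86.  17.] w 0.5
polar r 69.6 a 234.5
[-0.31107701 -0.01285561 -0.95029776]
```

View pics/w15.png

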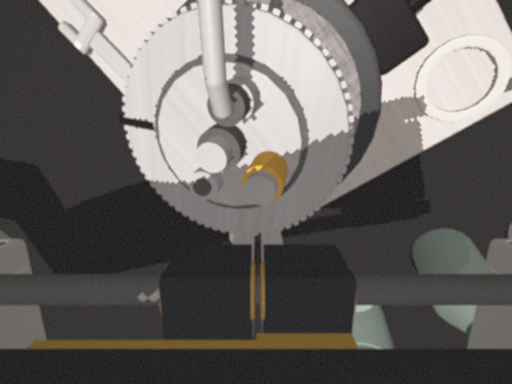

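```bash
python3 -c "
from idx import *
c=ctrl.calibration('wrist')
ang((153,126),c,149);ang((126,121),c,149)"; python3 -m jog '{"slide":[[-0.1,-0.06,0.18],[-0.11,-0.06,0.18],[-0.1,-0.06,0.18],[-0.1,-0.06,0.18],[-0.09,-0.06,0.15]],"turn":[-7,-7,-7,-7,-7]}'|grep force; python3 -c "
from idx import *
show();where()
print(ctrl.sense()['tool_rot'][:,1]);look('w16')
"
```

```text
index own [-23.8  23.8] polar 135.0 r 33.6
index own [-32.9  33.2] polar 134.7 r 46.7
contact_force: [-0.2, 0.2, 0.4]
t 26.05 pos [ 543.9 -253.5  117.1] own [  0.9 -63.7] yaw_own -92.0 F [-0.2  0.2  0.4] q [-28.  32.  76. -10.  88. -18.] w 0.4
polar r 63.7 a 270.8
[-0.31887748 -0.01870588 -0.94761134]
```

View pics/w16.png

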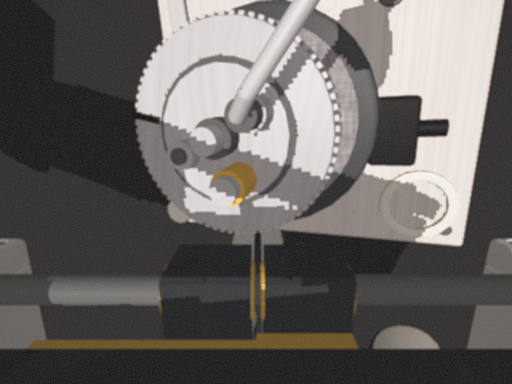

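```bash
python3 -c "
import cv2
im=cv2.imread('pics/w16.png')[20:240,120:280];im=cv2.convertScaleAbs(im,alpha=1.8);cv2.imwrite('pics/w16z.png',cv2.resize(im,None,fx=2.7,fy=2.7,interpolation=cv2.INTER_CUBIC))"
```

```text
(no output)
```

View pics/w16z.png

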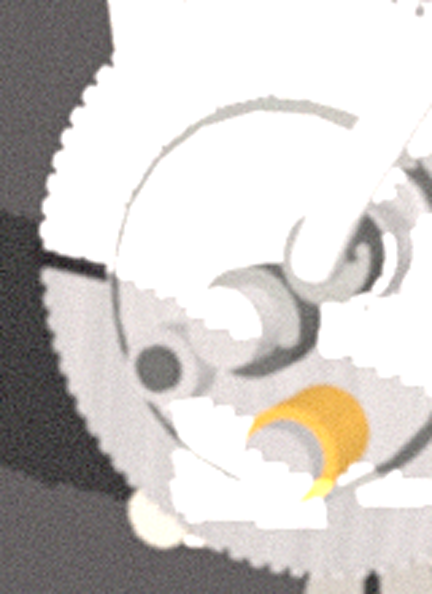

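```bash
python3 -c "
from idx import *
c=ctrl.calibration('wrist')
ang((159,120.4),c,149);ang((138,117),c,149)"
```

```text
index own [-34.6   7.5] polar 167.8 r 35.3
index own [-46.7   9.4] polar 168.6 r 47.7
```

```bash
python3 -c "
from idx import *
c=ctrl.calibration('wrist');s=ctrl.sense();R=s['tool_rot'];p=s['ee_pos']
Rct=c['R']@R; tct=c['R']@p+c['t']   # Xc=Rct Xt + tct
def cal(R0,p0): 
    R0=np.array(R0);u,_,v=np.linalg.svd(R0);R0=u@v
    return dict(mtx=c['mtx'],R=Rct@R0.T,t=tct-Rct@R0.T@np.array(p0))
c5=cal([[-0.84,-0.043,-0.541],[0.542,-0.003,-0.84],[0.035,-0.999,0.026]],[486.1,-158.9,120.5])
ang((277,186),c5,145);ang((291,210),c5,145)
c1=cal([[-0.979,-0.007,-0.206],[0.206,-0.004,-0.979],[0.006,-1,0.005]],[495,-83.1,222.8])
ang((370,153),c1,145);ang((370,171),c1,145)
c6=cal([[-0.996,-0.074,0.056],[-0.058,0.019,-0.998],[0.073,-0.997,-0.023]],[484.2,-197,115.9])
ang((280,203),c6,145);ang((293,226),c6,145)
"
```

```text
index own [-38.3  -0.2] polar 180.3 r 38.3
index own [-53.4  -1. ] polar 181.1 r 53.5
index own [-37.6  -0.1] polar 180.2 r 37.6
index own [-53.4  -0. ] polar 180.0 r 53.4
index own [-32.5 -20.6] polar 212.3 r 38.5
index own [-43.7 -29.3] polar 213.9 r 52.6
```

```bash
python3 -m jog '{"slide":[[-0.06,-0.03,0],[-0.06,-0.03,0],[-0.06,-0.03,0.05],[-0.08,-0.04,0.13],[-0.08,-0.04,0.13]],"turn":[0,0,-2,-5,-5]}'|grep force; python3 -c "
from idx import *
show();where()
look('w17')
import cv2
im=cv2.imread('pics/w17.png')[20:240,120:280];im=cv2.convertScaleAbs(im,alpha=1.8);cv2.imwrite('pics/w17z.png',cv2.resize(im,None,fx=2.7,fy=2.7,interpolation=cv2.INTER_CUBIC))"
```

```text
contact_force: [-0.3, -3.6, 0.4]
t 26.52 pos [ 558.2 -251.1  117.1] own [ 14.8 -59.9] yaw_own -80.9 F [-0.3 -3.6  0.4] q [-27.  33.  74. -10.  89. -29.] w 0.8
polar r 61.7 a 283.9
```

View pics/w17z.png

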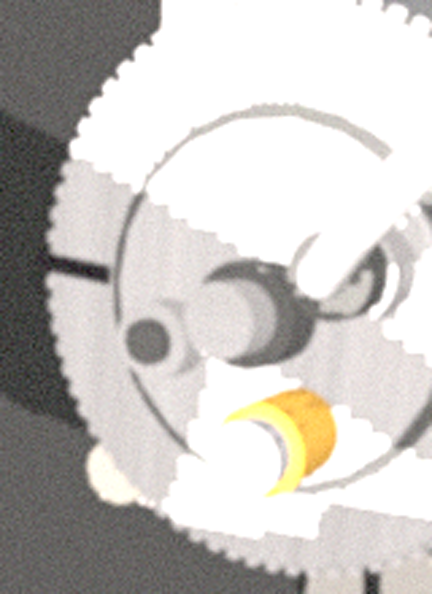

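```bash
python3 -c "
from idx import *
c=ctrl.calibration('wrist')
ang((120+107/2.7,20+272/2.7),c,149);ang((120+53/2.7,20+262/2.7),c,149)"
```

```text
index own [-35.7   0.6] polar 179.0 r 35.7
index own [-48.    0.5] polar 179.5 r 48.0
```

```bash
python3 -m jog '{"slide":[[-0.07,-0.02,0.06],[0.3,-0.04,-0.02],[0.4,-0.12,-0.02],[0.3,-0.3,-0.05],[0.2,-0.6,-0.1]],"turn":[-1,0,0,0,0]}'|grep -E 'force|pos'; python3 -c "
from idx import *
show();where();
look('w18')"
```

```text
ee_pos: [567.6, -295.2, 155.5]
contact_force: [-0.3, -0.1, -0.3]
t 26.98 pos [ 567.6 -295.2  155.5] own [  28.6 -102.8] yaw_own -80.6 F [-0.3 -0.1 -0.3] q [-30.  35.  67. -11.  95. -33.] w 0.5
polar r 106.7 a 285.6
```

View pics/w18.png

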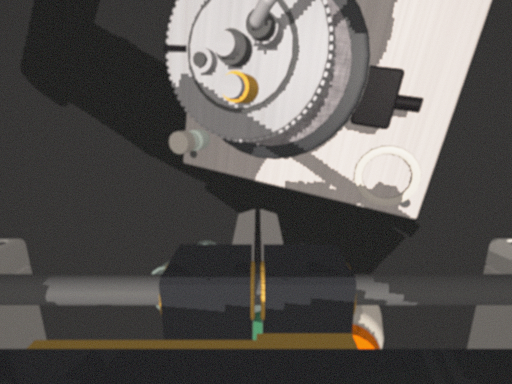

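```bash
python3 -c "
from idx import *
c=ctrl.calibration('wrist')
ang((187,48.5),c,149);ang((167,47.5),c,149)"; python3 -m jog '{"slide":[[0,-0.6,0],[0,-0.7,0],[0,-0.7,0],[0,-0.7,0],[0,-0.3,0]],"turn":[0,0,0,0,0]}'|grep -E 'force|pos'; python3 -c "
from idx import *
show();look('w19')
im=ctrl.snapshot('side')[120:320,170:340,::-1]; im2=ctrl.snapshot('scene')[165:300,160:320,::-1]
cv2.imwrite('pics/s19.png',cv2.resize(im,None,fx=3,fy=3,interpolation=cv2.INTER_CUBIC));cv2.imwrite('pics/c19.png',cv2.resize(im2,None,fx=4,fy=4,interpolation=cv2.INTER_CUBIC))"
```

```text
index own [-35.3  -4.9] polar 188.0 r 35.6
index own [-49.9  -5.8] polar 186.6 r 50.3
ee_pos: [608.1, -295.3, 278.1]
contact_force: [-0.9, -0.1, 1.5]
t 27.45 pos [ 608.1 -295.3  278.1] own [ 69.  -98.9] yaw_own -81.8 F [-0.9 -0.1  1.5] q [-28.  35.  52. -11. 109. -33.] w 0.6
```

View pics/w19.png

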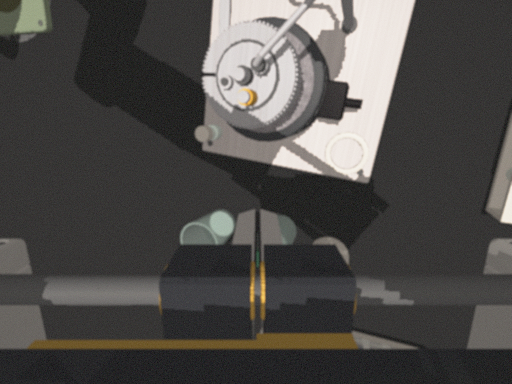

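View pics/s19.png

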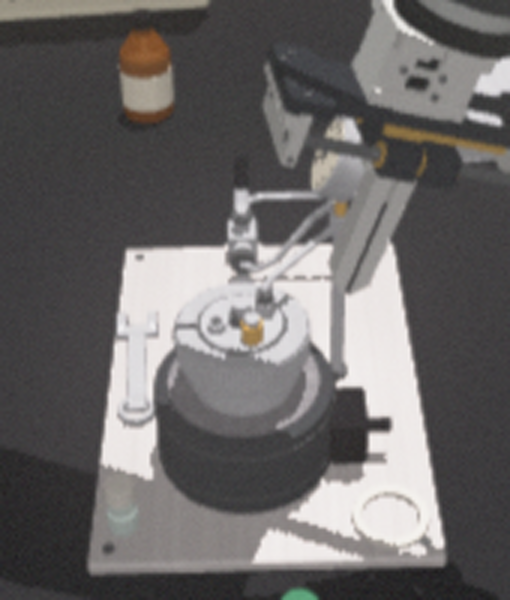

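View pics/c19.png

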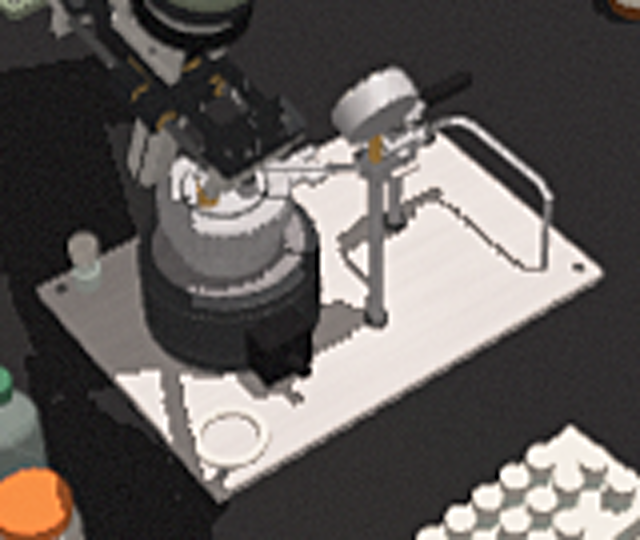

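```bash
python3 -c "
from idx import *
c=ctrl.calibration('wrist');show();im,_=look('w20');c2=ctrl.calibration('wrist');print(np.abs(c['t']-c2['t']).max())
cv2.imwrite('pics/w20z.png',cv2.resize(im[0:160,180:340,::-1],None,fx=3.5,fy=3.5,interpolation=cv2.INTER_CUBIC))"
```

```text
t 27.6 pos [ 607.1 -295.1  275. ] own [ 67.9 -98.8] yaw_own -81.7 F [-0.5 -0.2 -0.2] q [-28.  35.  52. -11. 109. -33.] w 0.6
1.9499074621079444
```

View pics/w20z.png

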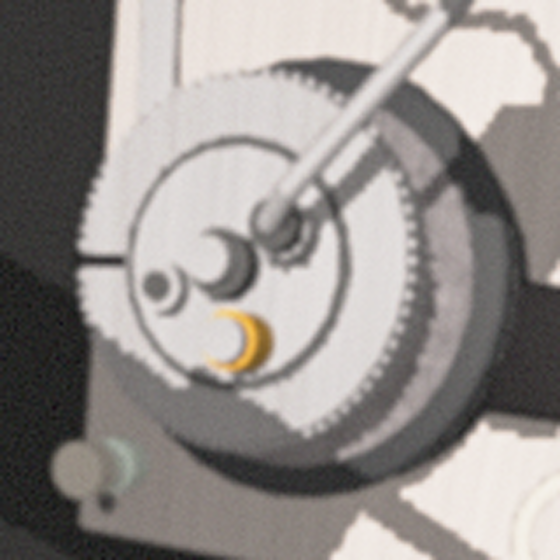

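```bash
python3 -c "
from idx import *
import time
c=ctrl.calibration('wrist')
f=lambda x,y:(180+x/3.5-.36,y/3.5-.36)
a=ray('wrist',f(127,262),149,c);b=ray('wrist',f(80,261),149,c)
d=b-a;print('dir',(np.degrees(np.arctan2(d[1],d[0]))-Y)%360)
ang(f(127,262),c,149);ang(f(80,261),c,149)
for p in[(77,265),(415,265),(247,74),(247,445)]: print(np.round(toown(ray('wrist',f(*p),148,c)),1))
print(toown(ray('wrist',f(108,502),12,c)))
d=ray('wrist',f(78,522),12,c)-ray('wrist',f(115,90),12,c);print('front edge',np.degrees(np.arctan2(d[1],d[0]))-Y)
"
```

```text
dir 184.78700106970987
index own [-36.2  -2.4] polar 183.9 r 36.2
index own [-51.8  -3.8] polar 184.1 r 51.9
[-53.3  -4.9]
[49.1  5.6]
[-5.5 48.8]
[  7.9 -48.9]
[-107.21237759  -99.75806189]
front edge -90.50118891735997
```

```bash
python3 -c "
from idx import *
g=lambda x,y:(170+x/3-.33,120+y/3-.33)
for z in(149,): 
  print([np.round(toown(ray('side',g(*p),z)),1) for p in[(175,328),(202,325),(310,326),(243,284)]])
f=lambda x,y:(170+x/3-.33,120+y/3-.33)
print('handle',[np.round(toown(ray('side',f(*p),137)),1) for p in[(241,165),(240,190),(240,208)]])
"; python3 -c "
from h import *
S=lambda x,y:(190+x/3.5-.35,150+y/3.5-.35)
from plan import toown
print('before',[np.round(toown(ray('side',S(*p),145)),1) for p in[(107,276),(162,278),(135,278)]])"
```

```text
[array([-52.3,  -3.6]), array([-32. ,  -0.8]), array([49.6, -4.4]), array([-1. , 46.6])]
handle [array([ -3.3, 232. ]), array([ -4.1, 192.2]), array([ -4. , 164.9])]
before [array([-70.7,   3.1]), array([-34.7,   0.1]), array([-52.3,   0.6])]
```

```bash
python3 -c "
from plan import *
show();print(ctrl.sign_off())"
```

```text
t 27.65 pos [ 606.1 -294.8  273.1] own [ 66.9 -98.6] yaw_own -81.7 F [ 0.2 -0.4 -0.4] q [-28.  35.  52. -11. 109. -33.] w 0.5
the job is handed in; nothing more can be done
None
```

The vent is open and the collar is unscrewed two full turns, plus an estimated 2–4° over. I handed the job in at 27.7 s with the arm clear of everything.

- **Vent handle:** I pushed it round the full quarter turn first. It stopped moving under about 17 N sideways, so it is at its stop, and the side view shows it in line with the pipe to within about 1°.
- **Collar:** I turned it with six fingertip strokes and one short correction, following the index line in the wrist pictures. The last still wrist picture puts the line at about 184°, against 180° at the start. The side view gives roughly 182–184°, so the total is about 722–724° (12.6 rad).
- **Checks that disagreed:** One wrist picture, taken while the arm was still moving, read 187°, and I discarded it. Just before the final nudge the line read 179°, so that nudge and the pull-away overshot slightly. I left it rather than turn the collar back.
- **Tool tilt:** The gripper gradually tilted to about 18° from pressing on the rim. The force readings I took stayed under about 21 N.
- **Other things on the bench:** The vial, spanner, gasket and amber bottle look unmoved in the final pictures. I did not check the jar, beaker and green bottle closely.

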